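# Put the cutters and the mice away in the desk riser, each in its bay

## Task

Tidy the desk by sorting the things into the riser: the flush cutters go into the narrow bay that has the sliding door, and both mice, the ordinary one and the round domed one, go into the wide open bay. Push each one in far enough, lying flat on the desk, that nothing stands in the door's track, and leave the door fully closed over the cutters. Leave all the other things where they are.

Things in the scene. Friction and masses are not known exactly. Their poses are not given: they have to be found in the camera images.
- riser: Low desk riser, fixed: plywood, frosted clear 6 mm top, 190 (x) x 345 (y) x 68 mm, no floor (the desk is its floor). Origin: centre of its underside; its open front faces -x. Underside of the top 62 mm above the desk, the top's front edge at x = -95 mm; door between x = -87 and -82 (things clear its track past -82); walls (9 mm) begin at x = -80; back panel's inner face x = +89.
- door (a joint): The riser's hung sliding door (grey panel, 124 mm wide, from 4 to 58 mm above the desk), in m: 0 = fully closed over the narrow bay, grows as it slides toward +y of the riser, in front of the wide bay, to 0.122 = fully open. It moves stiffly (about 2 N) and stays where it is left.
- door_pull (a point): Middle of the door's aluminium pull, an upright bar 8 x 8 mm, from 11 to 53 mm above the desk, at the door's middle; the bar stands 12 to 20 mm in front of the top's front edge and can be pushed sideways from either side. Axes as the riser's.
- tool_bay (a point): Middle of the narrow bay's mouth at desk level, 15 mm behind the top's front edge. Axes as the riser's (+x leads into the bay). The bay is 112 mm wide: y = -163.5 to -51.5 mm in the riser's frame.
- mouse_bay (a point): Middle of the wide bay's mouth at desk level, 15 mm behind the top's front edge. Axes as the riser's. The bay is 206 mm wide: y = -42.5 to +163.5 mm in the riser's frame.
- flush_cutter: Flush cutters (small cutting pliers), 66 x 151 x 20 mm, lying flat, rigid. Origin under the middle; -y of its frame leads to the jaws, +y to the ends of the two handles, which are 20 mm tall and lie 10 to 33 mm either side of its middle line.
- cutter_jaws (a point): Tip of the cutters' jaws, 10 mm above the desk.
- cutter_handles (a point): Midway between the two handle ends (the rear end of the cutters), 10 mm above the desk.
- mouse: Ordinary black computer mouse, 114 x 60 x 39 mm, with a short stub at its front. Origin under its middle; -x of its frame leads to the wheel and buttons.
- mouse_front (a point): Front (button) end of the mouse, 15 mm above the desk.
- mouse_rear (a point): Rear (palm) end of the mouse, 15 mm above the desk.
- domed_mouse: Round black domed mouse, 38 mm tall: a foot ring 104 mm across and 11 mm tall, above it a dome 80 mm across. Origin under its centre.
- rook: white printed chess rook, 74 mm foot, 67 mm tall, standing on the back of the riser's top. Not to be moved.
- sleeve: printed flanged sleeve, 54 mm across, 69 mm tall, standing on the back of the riser's top. Not to be moved.
- glue_stick: glue stick with a cap, 20 x 91 x 20 mm, lying at the right. Not to be moved.
- tape_roll: roll of tape lying flat, 100 mm across, 25 mm tall, at the right. Not to be moved.
- sanding_block: black block, 22 x 48 x 16 mm, right of the riser's front. Not to be moved.
- keyboard: full-size keyboard, 140 x 444 x 28 mm, at the left. Not to be moved.
- usb_stick: memory stick, 17 x 56 x 8 mm, by the monitor's foot. Not to be moved.

How it is judged:
At the end, for the whole second after the job is handed in: The cutters lie flat wholly inside the narrow bay and both mice rest on the desk wholly inside the wide bay, every one past the rear face of the door (2 mm tolerance), at rest, and the door is closed to within 6 mm of its end (y of cutter_jaws in the frame of riser between -0.1635 and -0.0515 m and x of each of cutter_jaws, cutter_handles, mouse_front, mouse_rear in the frame of riser above -0.084 m and height (world z) of each of cutter_jaws, cutter_handles below 0.03 m and y of cutter_handles in the frame of riser between -0.1635 and -0.0515 m and y of mouse_front in the frame of riser between -0.0425 and 0.1635 m and height (world z) of each of mouse_front, mouse_rear below 0.035 m and y of mouse_rear in the frame of riser between -0.0425 and 0.1635 m and y of domed_mouse in the frame of riser between -0.0425 and 0.1635 m and x of domed_mouse in the frame of riser above -0.032 m and height (world z) of domed_mouse below 0.02 m and value of joint door below 0.006 m and linear speed of each of flush_cutter, mouse, domed_mouse below 0.02 m/s); the robot touches nothing.
It fails at once if one of the other things (rook, sleeve, glue stick, tape roll, black block, keyboard, memory stick) is displaced by more than 30 mm (distance of any of rook, sleeve, glue_stick, tape_roll, sanding_block, keyboard, usb_stick from where it was at the start of the episode above 0.03 m).
It also fails if it takes over 72 s, if anything falls off the work surface, if the arm or the gripper's body presses on something with over 40 N, if the wrist force passes 120 N, or if a joint passes its speed limit or range.

## Robot

A 7-joint arm with a two-finger parallel gripper is mounted at the origin on a cart in front of the work surface, level with it; the furniture and walls round the work are solid. World frame = base frame: x ahead of the robot, y to its left, z up, the work surface at z = 0. Lengths are in m, angles in rad, forces in N, time in s.
With the tool pointing down it reaches from about 0.4 to 0.875 m from the base axis. Payload 6.5 kg.
Tool frame: the origin (TCP) lies midway between the tips of the shut fingers; the grasp point (between the pads) lies 19 mm behind it; z points along the fingers, y is the line along which they close (so a half turn about z gives the same grasp; the last joint's range is limited). The gripper opens to 88 mm and grips with 3 to 60 N. Pads are 18 mm wide; open, the fingers measure 123 mm over their backs; the gripper's body (75 mm by 187 mm) begins 45 mm behind the grasp point.
Start: joints at [-1.291, 0.536, -0.004, 1.538, 0.003, 1.067, -0.071], TCP at [0.22, 0.612, 0.239] pointing down, gripper open.
Joint ranges: [-2.7, 2.7], [-0.37, 2.16], [-1.27, 1.26], [0.24, 2.4], [-1.31, 4.45], [0.19, 1.91], [-2.76, 2.76]. Speed limits (rad/s): [2.39, 2.39, 3.14, 3.14, 3.14, 3.14, 3.14].

## Interface

Orientations are given as a unit quaternion [w, x, y, z].
In Python, from station import env gives the robot as it stands.
- The arm moves only by the tool send_rows, never from a script. Its argument "increments" is a list of rows, each an object of numbers: "dx", "dy", "dz": the shift along the world's x, y, z in cm; "ax", "ay", "az": the turn, a rotation vector about the world's x, y, z in degrees; "claw": the finger opening in cm, from 0 to 8.81. A call has 1 to 12 rows; each row shifts and turns the commanded pose from where the row before left it; what a row does not reach is not made up. A row lasts 1/12 s, in which the tool goes at most 41.7 mm and 7.16 degrees, less where a joint would pass 70% of its speed; a pose out of reach is approached as far as the arm can. A call with a gripper value outside its range is refused whole. The fingers move at their own pace and stop on an object; "squeeze" is the grip in N (left out, the last holds). Time passes only in rows, so rows that do not move let the fingers close. It gives the time, the measured TCP pose, the force, the opening and the grip force at its end, in the units of the state.
- env.observe(): the state, without advancing time (a new reading comes with each control period).
- env.get_image(name): name is "scene" or "side" or "wrist"; returns the picture (480x640x3 uint8, red, green, blue); there is no depth.
- env.camera_params(name): a dict with "fx", "fy", "cx", "cy" (pixels), "R" (3x3) and "t" (3): a world point X has camera coordinates R X + t; the wrist camera has in their place "tool_from_camera" (4x4, takes a point from camera to tool coordinates, whose origin is the TCP and whose axes are the flange's). Camera axes: x right, y down, z forward; pixel columns grow to the right and rows downward; lengths in m; the calibration is good to about 2 mm. A picture is of the moment at which its call begins: read the wrist's pose just before it. camera_params takes no time and is no camera call.
- env.close_job(): hands the job in; it is judged then, once.
The state is a dict: "clock": time; "joints": joint angles; "dq": joint speeds; "joint_torque": joint torques, N m; "ee_pos": TCP position; "tool_rot": TCP orientation; "wrist_force": force on the tool from outside, world axes, zero at the start; "ft_torque": the same for the moment, N m; "gripper_width": finger opening in m; "gripper_force": force on a finger pad.
Only numpy, scipy, OpenCV 4.12 (cv2) and the standard library are available. Lean on these libraries where they do the work, as an engineer would, in place of code of your own. Each camera call takes 0.05 s, during which the arm holds its last target. There are 200 camera calls.

## Working session

There is one attempt and no reset: what is moved stays moved. The work goes in short steps, Python scripts to look and compute and a tool call to move; the robot and the scene stay as the last step left them, time stands still between calls to the robot, and variables do not carry over. Pictures are saved under pics/ and viewed, at most 10 in all, crops included, and the job is handed in when it is done.

Besides the shell and the picture viewer there is one more tool, called after "Emit:" as a command line: name --argument value ..., lists and objects as JSON in quotes. send_rows: Moves the arm, as the interface text tells. Its arguments: {"type":"object","properties":{"increments":{"type":"array","items":{"type":"object","properties":{"dx":{"type":"number"},"dy":{"type":"number"},"dz":{"type":"number"},"ax":{"type":"number"},"ay":{"type":"number"},"az":{"type":"number"},"claw":{"type":"number"}}}},"squeeze":{"type":"number"}},"required":["increments"]}

```bash
mkdir -p pics; ls; python3 - <<'E'
from station import env
import cv2
s=env.observe();print(s)
for n in("scene","side"):
    im=env.get_image(n);cv2.imwrite(f"pics/{n}0.png",im[:,:,::-1]);p=env.camera_params(n);print(n,p)
print(env.camera_params("wrist"))
E
```

```text
pics
{'clock': 0.0, 'joints': array([-1.2911668 ,  0.5371779 , -0.00441222,  1.53883896,  0.00259876,
        1.06729388, -0.07119575]), 'dq': array([ 9.55171774e-04, -6.90591131e-05,  2.26480865e-04, -1.36500132e-03,
        1.37932737e-03,  1.39907412e-04, -1.58663681e-04]), 'joint_torque': array([ 9.74849377e-05, -5.70975852e+01,  9.90446694e-01, -2.51609427e+01,
       -5.63099468e-02,  1.77197921e-02,  1.53608185e-04]), 'ee_pos': array([0.22016177, 0.61094045, 0.23784504]), 'tool_rot': array([-7.88062795e-05,  1.72028296e-01,  9.85091636e-01, -8.52602756e-04]), 'wrist_force': array([-0.07647879,  0.00224143,  0.36329203]), 'ft_torque': array([-0.0198126 , -0.01187221, -0.00300433]), 'gripper_force': 0.0, 'gripper_width': 0.08779766169902087}
scene {'fx': 476.1422987244203, 'fy': 476.1422987244203, 'cx': 314.50672266754964, 'cy': 235.18217182324452, 'R': array([[ 0.70106939, -0.71304199,  0.00853449],
       [-0.52335796, -0.52262581, -0.67302207],
       [ 0.48435334,  0.46736858, -0.73957316]]), 't': array([-0.45088035,  0.27610895,  1.15733803])}
side {'fx': 476.8674981420545, 'fy': 476.8674981420545, 'cx': 324.05466284088874, 'cy': 240.14192691860245, 'R': array([[ 0.96995067, -0.24185768,  0.02646832],
       [-0.08347244, -0.43298286, -0.89752894],
       [ 0.22853459,  0.86834942, -0.44016046]]), 't': array([-0.57184587,  0.07750232,  1.38920699])}
{'fx': 366.3285056596141, 'fy': 366.3285056596141, 'cx': 315.9183236348275, 'cy': 239.46961434100953, 'tool_from_camera': array([[ 3.70685600e-04, -9.63640455e-01, -2.67202050e-01,
         6.89076062e-02],
       [ 9.99999650e-01,  5.57777474e-04, -6.24289631e-04,
         4.55158012e-04],
       [ 7.50630029e-04, -2.67201725e-01,  9.63640324e-01,
        -1.46310372e-01],
       [ 0.00000000e+00,  0.00000000e+00,  0.00000000e+00,
         1.00000000e+00]])}
```

View pics/scene0.png

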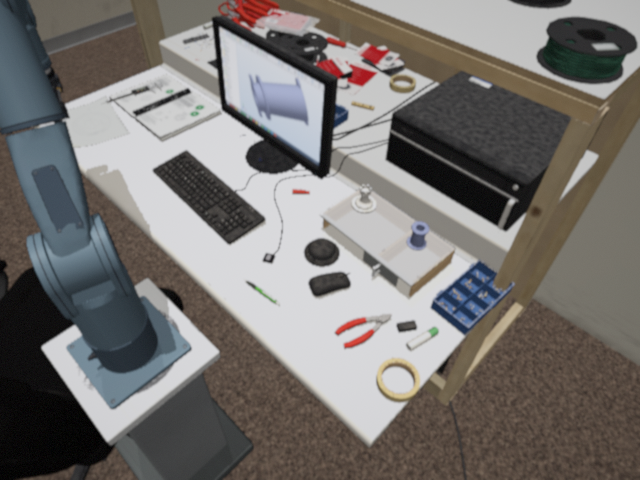

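View pics/side0.png

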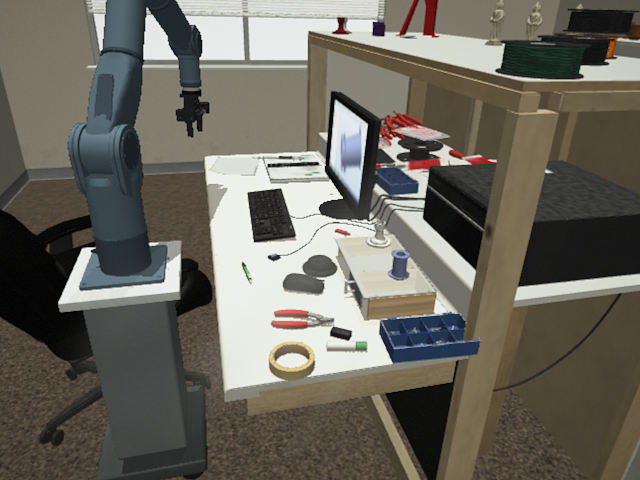

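The scene view shows the riser (322–453, 190–290), domed mouse at (322,251), mouse at (330,284), cutters at about (365,328) and door pull at (376,270). The side view shows the same things around (290–440, 230–370). Next, enlarged crops.

```bash
cat > h.py <<'E'
import numpy as np, cv2
from station import env
def ray(n,u,v):
    p=env.camera_params(n); R=np.array(p["R"]);t=np.array(p["t"])
    return -R.T@t, R.T@np.array([(u-p["cx"])/p["fx"],(v-p["cy"])/p["fy"],1])
def at(n,u,v,z=0.):
    c,d=ray(n,u,v); return c+d*(z-c[2])/d[2]
def tri(a,b):
    A=[];B=[]
    for n,u,v in(a,b):
        c,d=ray(n,u,v);d/=np.linalg.norm(d);P=np.eye(3)-np.outer(d,d);A.append(P);B.append(P@c)
    return np.linalg.lstsq(np.vstack(A),np.hstack(B),rcond=None)[0]
E
python3 - <<'E'
from h import *
a=cv2.imread("pics/scene0.png")[180:360,290:470];b=cv2.imread("pics/side0.png")[215:365,260:450]
cv2.imwrite("pics/c1.png",cv2.resize(a,(720,720),interpolation=2)[:600] if 0 else cv2.resize(a,(600,600),interpolation=2))
cv2.imwrite("pics/c2.png",cv2.resize(b,(760,600),interpolation=2))
E
```

```text
(no output)
```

View pics/c1.png

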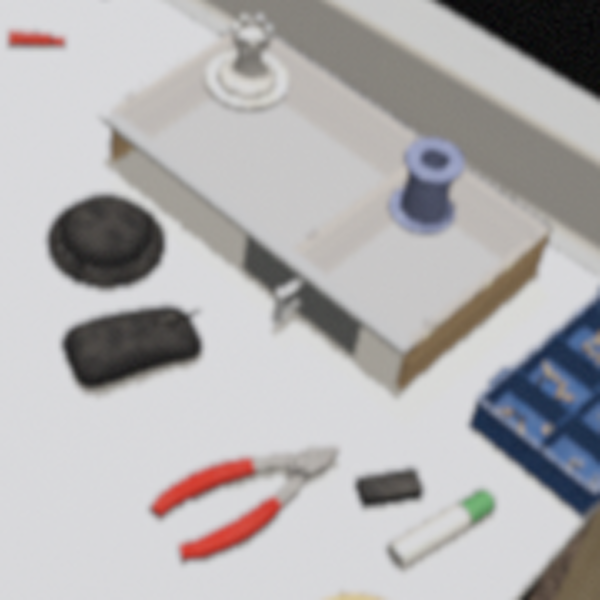

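View pics/c2.png

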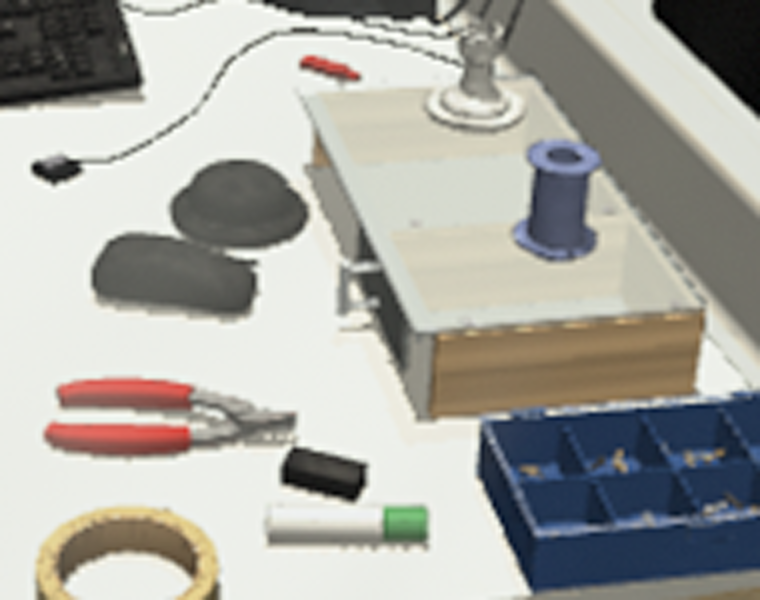

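Crop c1 (scale 3.33, origin 290,180) shows the riser's top front corners at (103,120) and (402,348), the pull at (288,300) and the jaw tip at (335,453). Crop c2 (scale 4, origin 260,215) shows the same points at (305,93), (424,333), (345,290) and (294,418). The door is the dark panel and looks about 45 mm open.

```bash
python3 - <<'E'
from h import *
np.set_printoptions(precision=4,suppress=True)
S=lambda u,v:("scene",290+u*.3-.35,180+v*.3-.35)
D=lambda u,v:("side",260+u*.25-.4,215+v*.25-.4)
pts=dict(FL=((103,120),(305,93)),FR=((401,350),(424,333)),FRb=((399,392),(424,416)),BR=((550,232),(705,307)),
jaw=((337,453),(295,416)),hA=((155,511),(57,390)),hB=((185,554),(45,433)),pulltop=((298,283),(345,266)),
dome=((106,212),(240,162)),mouseC=((132,340),(175,272)))
P={}
for k,(a,b) in pts.items():
    P[k]=tri(S(*a),D(*b)); c=P[k]
    print(k,c, at(*S(*a),c[2])-c)
w=P['FL']-P['FR'];L=np.linalg.norm(w[:2]);th=np.arctan2(-w[0],w[1]);print("L",L,"yaw",np.degrees(th),"BR",np.linalg.norm(P['BR']-P['FR']))
print(env.observe()['clock'])
# pixels on z planes
for nm,f,l in(("dome ring L/R/bot scene",S,[(50,243),(163,243),(106,287)]),("ring side",D,[(171,207),(307,210),(238,246)]),("mouse scene corners",S,[(66,345),(85,388),(200,345),(185,310),(98,318)]),("mouse side",D,[(92,275),(250,312),(100,300),(256,290)]) ,("door bottom", S,[(262,285),(356,360)])):
    print(nm,[at(*f(*x),.008)[:2] for x in l])
E
```

```text
FL [ 0.6104 -0.0564  0.0642] [-0.0007 -0.0003 -0.    ]
FR [ 0.5948 -0.3892  0.0622] [-0.0003 -0.0001 -0.    ]
FRb [ 0.5983 -0.3946  0.0057] [0.0018 0.0005 0.    ]
BR [ 0.7724 -0.4055  0.0682] [-0.0005 -0.0001  0.    ]
jaw [ 0.5124 -0.3989  0.0199] [-0.0004 -0.0001  0.    ]
hA [ 0.379  -0.3336  0.0146] [ 0.0014  0.0005 -0.    ]
hB [ 0.367  -0.3734  0.0135] [0.0031 0.0011 0.    ]
pulltop [ 0.5793 -0.2948  0.0626] [ 0.0104  0.0033 -0.    ]
dome [ 0.5451 -0.1225  0.0469] [ 0.001   0.0004 -0.    ]
mouseC [ 0.4786 -0.2156  0.018 ] [0.0023 0.0009 0.    ]
L 0.33314934265764834 yaw -2.6704130986713204 BR 0.17841231516377065
0.1
dome ring L/R/bot scene [array([ 0.512 , -0.0894]), array([ 0.5803, -0.1579]), array([ 0.5112, -0.1567])]
ring side [array([ 0.4958, -0.1112]), array([ 0.593 , -0.1352]), array([ 0.531 , -0.1758])]
mouse scene corners [array([ 0.4451, -0.1754]), array([ 0.4259, -0.2159]), array([ 0.5217, -0.2524]), array([ 0.5398, -0.2198]), array([ 0.4831, -0.1747])]
mouse side [array([ 0.4232, -0.1941]), array([ 0.5186, -0.2619]), array([ 0.4231, -0.227 ]), array([ 0.5293, -0.2357])]
door bottom [array([ 0.6049, -0.2478]), array([ 0.5992, -0.3514])]
```

Emit:
send_rows --increments '[{"dx":2.5,"dy":-2.9,"az":1.5,"dz":0.3,"claw":0},{"dx":2.5,"dy":-2.9,"az":1.5,"dz":0.3},{"dx":2.5,"dy":-2.9,"az":1.5,"dz":0.3},{"dx":2.5,"dy":-2.9,"az":1.5,"dz":0.3},{"dx":2.5,"dy":-2.9,"az":1.5,"dz":0.3},{"dx":2.5,"dy":-2.9,"az":1.5,"dz":0.3},{"dx":2.5,"dy":-2.9,"az":1.5,"dz":0.3},{"dx":2.5,"dy":-2.9,"az":1.5,"dz":0.3},{"dx":0.4,"dy":-3.7,"az":1},{"dx":0.4,"dy":-3.7,"az":1},{"dx":0.4,"dy":-3.7},{"dx":0.4,"dy":-3.7}]'

```text
$.increments[0]: bad value
```

Emit:
send_rows --increments '[{"dx":0.4,"dy":-3.7},{"dx":0.4,"dy":-3.7},{"dx":0.4,"dy":-3.7},{"dx":0.4,"dy":-3.7},{"dx":0.4,"dy":-3.7},{"dx":-0.1,"dy":-3.7},{"dx":-0.1,"dy":-3.7},{"dx":-0.1,"dy":-3.7},{"dx":-0.1,"dy":-3.7},{"dx":-0.1,"dy":-3.0},{"dx":-0.1,"dy":-2.0},{}]'

```text
$.increments[0]: bad value
```

```bash
python3 - <<'E'
from h import *
import json
s=env.observe();im=env.get_image("wrist");cv2.imwrite("pics/w1.png",im[:,:,::-1])
s2=env.observe();print(s['clock'],s['ee_pos'],s2['ee_pos'],s['tool_rot'],s['joints'],s['wrist_force'])
json.dump([list(s2['ee_pos']),list(s2['tool_rot'])],open("w1.json","w"))
E
```

```text
0.1 [0.22016675 0.61100434 0.23793504] [0.22017116 0.61112589 0.23807786] [-5.65542674e-05  1.72019685e-01  9.85093209e-01 -7.70542614e-04] [-1.29121024  0.53710208 -0.00439756  1.53873453  0.00262109  1.06730631
 -0.07121964] [ 0.30079215 -0.36437522 -0.31611259]
```

View pics/w1.png

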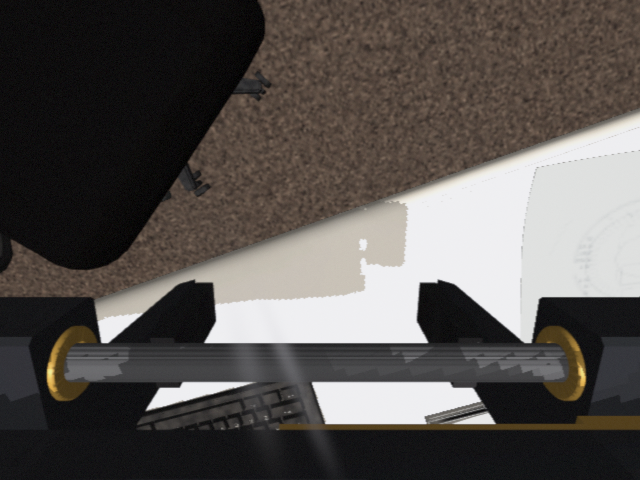

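Rows likely need every key. The wrist camera looks ahead on the tool's +x side: the fingers hide the picture below about row 300, and only floor, chair and keyboard are visible here. So I'll turn the tool with +x away from the robot.

Emit:
send_rows --increments '[{"dx":2.5,"dy":-2.9,"dz":0.4,"ax":0,"ay":0,"az":-6.5,"claw":0},{"dx":2.5,"dy":-2.9,"dz":0.4,"ax":0,"ay":0,"az":-6.5,"claw":0},{"dx":2.5,"dy":-2.9,"dz":0.4,"ax":0,"ay":0,"az":-6.5,"claw":0},{"dx":2.5,"dy":-2.9,"dz":0.4,"ax":0,"ay":0,"az":-6.5,"claw":0},{"dx":2.5,"dy":-2.9,"dz":0.4,"ax":0,"ay":0,"az":-6.5,"claw":0},{"dx":2.5,"dy":-2.9,"dz":0.4,"ax":0,"ay":0,"az":-6.5,"claw":0},{"dx":2.5,"dy":-2.9,"dz":0.4,"ax":0,"ay":0,"az":-6.5,"claw":0},{"dx":2.5,"dy":-2.9,"dz":0.4,"ax":0,"ay":0,"az":-6.5,"claw":0},{"dx":0.5,"dy":-3.7,"dz":0.4,"ax":0,"ay":0,"az":-6.5,"claw":0},{"dx":0.5,"dy":-3.7,"dz":0.4,"ax":0,"ay":0,"az":-6.5,"claw":0},{"dx":0.5,"dy":-3.7,"dz":0.4,"ax":0,"ay":0,"az":-6.5,"claw":0},{"dx":0.5,"dy":-3.7,"dz":0.4,"ax":0,"ay":0,"az":-6.5,"claw":0}]'

```text
clock: 1.15
ee_pos: [0.4401, 0.2296, 0.2867]
tool_rot: [-0.0, 0.755, 0.655, -0.0]
wrist_force: [0.8, -0.7, 0.4]
gripper_width: 0.0104
gripper_force: 0.0
```

Emit:
send_rows --increments '[{"dx":0.5,"dy":-3.7,"dz":0.3,"ax":0,"ay":0,"az":-6.5,"claw":0},{"dx":0.5,"dy":-3.7,"dz":0.3,"ax":0,"ay":0,"az":-6.5,"claw":0},{"dx":0.5,"dy":-3.7,"dz":0.3,"ax":0,"ay":0,"az":-6.5,"claw":0},{"dx":0.5,"dy":-3.7,"dz":0.3,"ax":0,"ay":0,"az":-6.5,"claw":0},{"dx":0.5,"dy":-3.7,"dz":0.3,"ax":0,"ay":0,"az":-6.5,"claw":0},{"dx":0.2,"dy":-3.7,"dz":0,"ax":0,"ay":0,"az":-6.5,"claw":0},{"dx":0.2,"dy":-3.7,"dz":0,"ax":0,"ay":0,"az":-6.5,"claw":0},{"dx":0.2,"dy":-3.7,"dz":0,"ax":0,"ay":0,"az":-6.5,"claw":0},{"dx":0.2,"dy":-3.7,"dz":0,"ax":0,"ay":0,"az":-6.5,"claw":0},{"dx":0.2,"dy":-3.0,"dz":0,"ax":0,"ay":0,"az":-6.5,"claw":0},{"dx":0.2,"dy":-2.0,"dz":0,"ax":0,"ay":0,"az":-6.5,"claw":0},{"dx":0,"dy":0,"dz":0,"ax":0,"ay":0,"az":-6.5,"claw":0}]'

```text
clock: 2.15
ee_pos: [0.4767, -0.1565, 0.3021]
tool_rot: [0.001, 1.0, 0.03, 0.0]
wrist_force: [1.1, 0.1, 1.2]
gripper_width: 0.0002
gripper_force: 0.0
```

```bash
cat > look.py <<'E'
from h import *
import json,sys
k=sys.argv[1]
im=env.get_image("wrist");s=env.observe()
cv2.imwrite(f"pics/{k}.png",im[:,:,::-1])
json.dump([list(s['ee_pos']),list(s['tool_rot'])],open(k+".json","w"))
print(s['clock'],s['ee_pos'],s['tool_rot'],s['joints'],s['wrist_force'])
E
python3 look.py w2
```

```text
2.2 [ 0.47680545 -0.15408665  0.30170722] [ 5.91507456e-04  9.99601526e-01  2.82210170e-02 -1.12253923e-04] [-0.49182694  0.27419236  0.86677154  1.88860109 -0.2343254   1.08419793
 -1.04712341] [ 3.34235663e-04  2.17219062e+00 -9.89891942e-02]
```

View pics/w2.png

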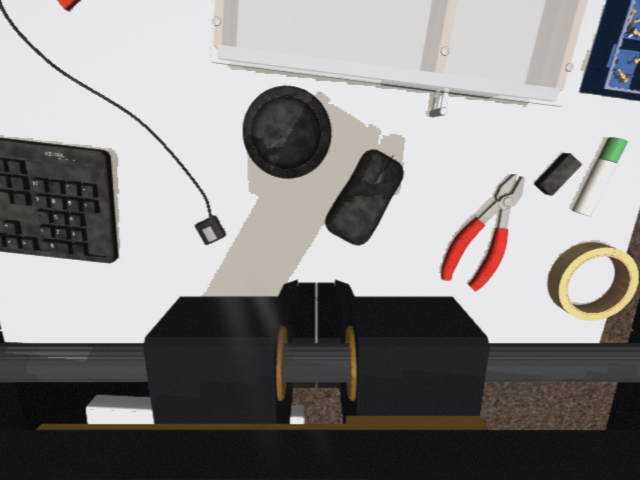

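The wrist view shows the riser's top front edge from (213,62) to (558,103), and the pull at (438,104). The domed mouse centre is at (287,132) with a ring of about 44 px radius. The mouse's rear is at (345,240) and its front at (387,152). The jaws are at (517,178), and the handle ends at (447,279) and (475,287).

```bash
cat >> h.py <<'E'
import json
from scipy.spatial.transform import Rotation as Ro
def wat(k,u,v,z):
    e,q=json.load(open(k+".json")); p=env.camera_params("wrist"); M=np.array(p["tool_from_camera"])
    R=Ro.from_quat([q[1],q[2],q[3],q[0]]).as_matrix()
    c=R@M[:3,3]+e; d=R@M[:3,:3]@np.array([(u-p["cx"])/p["fx"],(v-p["cy"])/p["fy"],1])
    return c+d*(z-c[2])/d[2]
def wtri(k,uv,b):
    A=[];B=[]
    c1=wat(k,*uv,0.);c2=wat(k,*uv,.1);d0=c2-c1;c,d=ray(*b)
    for c,d in((c1,d0),(c,d)):
        d=d/np.linalg.norm(d);P=np.eye(3)-np.outer(d,d);A.append(P);B.append(P@c)
    return np.linalg.lstsq(np.vstack(A),np.hstack(B),rcond=None)[0]
E
python3 - <<'E'
from h import *
np.set_printoptions(precision=4,suppress=True)
D=lambda u,v:("side",260+u*.25-.4,215+v*.25-.4)
FL=wat("w2",213,62,.068);FR=wat("w2",558,103,.068)
w=FL-FR;L=np.linalg.norm(w);th=np.arctan2(-w[0],w[1]);print("FL",FL,"FR",FR,L,np.degrees(th))
xr=np.array([np.cos(th),np.sin(th),0]);yr=np.array([-np.sin(th),np.cos(th),0])
O=(FL+FR)/2+xr*.095;print("riser O",O)
f=lambda p:np.array([(p-O)@xr,(p-O)@yr])
for n,u,v,z in[("pulltop",437,112,.053),("dome c",288,132,.011),("domeL",244,132,.011),("domeR",331,132,.011),("domeTop",287,86,.011),("domeBot",287,178,.011),("mouse rear",345,241,.015),("mouse front",389,152,.015),("mouseL",330,222,.01),("mouseR",402,175,.01),("jaw",519,176,.01),("hA",447,279,.018),("hB",475,288,.018),("block",557,174,.016),("blockL",536,184,.016),("glue",577,211,.01),("usb",210,230,.01)]:
    p=wat("w2",u,v,z);print(n,p,f(p))
for n,a,b in[("jaw",(519,176),(295,416)),("hA",(447,279),(57,390)),("hB",(475,288),(45,433)),("dome top",(287,125),(240,162)),("FL",(213,62),(305,93)),("FR",(558,103),(422,333)),("BLOCK",(557,174),(325,460))]:
    print(n,wtri("w2",a,D(*b)))
E
```

```text
FL [ 0.6087 -0.0488  0.068 ] FR [ 0.5912 -0.3845  0.068 ] 0.33608136042944486 -2.9827321131983666
riser O [ 0.6948 -0.2216  0.068 ]
pulltop [ 0.5775 -0.2722  0.053 ] [-0.1146 -0.0567]
dome c [ 0.5497 -0.1181  0.011 ] [-0.1504  0.0958]
domeL [ 0.5468 -0.0678  0.011 ] [-0.1558  0.1459]
domeR [ 0.5525 -0.1672  0.011 ] [-0.145   0.0469]
domeTop [ 0.5985 -0.1152  0.011 ] [-0.1017  0.1013]
domeBot [ 0.4974 -0.1188  0.011 ] [-0.2025  0.0924]
mouse rear [ 0.4252 -0.1929  0.015 ] [-0.2708  0.0146]
mouse front [ 0.5341 -0.2352  0.015 ] [-0.1598 -0.0219]
mouseL [ 0.4469 -0.1732  0.01  ] [-0.2501  0.0354]
mouseR [ 0.5085 -0.2545  0.01  ] [-0.1843 -0.0425]
jaw [ 0.5152 -0.3931  0.01  ] [-0.1705 -0.1806]
hA [ 0.3837 -0.3245  0.018 ] [-0.3053 -0.119 ]
hB [ 0.3736 -0.3618  0.018 ] [-0.3135 -0.1567]
block [ 0.5204 -0.4336  0.016 ] [-0.1631 -0.2208]
blockL [ 0.5075 -0.4117  0.016 ] [-0.1772 -0.1996]
glue [ 0.4775 -0.4723  0.01  ] [-0.204  -0.2616]
usb [ 0.4285 -0.0263  0.01  ] [-0.2762  0.1811]
jaw [ 0.5153 -0.3908  0.0141]
hA [ 0.3796 -0.3278  0.0094]
hB [ 0.3672 -0.3672  0.0064]
dome top [ 0.5511 -0.1178  0.0431]
FL [ 0.6117 -0.047   0.0598]
FR [ 0.5929 -0.3885  0.062 ]
BLOCK [ 0.5208 -0.4357  0.0131]
```

Emit:
send_rows --increments '[{"dx":2.0,"dy":-3.2,"dz":0,"ax":0,"ay":0,"az":-3.1,"claw":0},{"dx":2.0,"dy":-3.2,"dz":-1,"ax":0,"ay":0,"az":-3.1,"claw":0},{"dx":2.0,"dy":-3.2,"dz":-1,"ax":0,"ay":0,"az":0,"claw":0},{"dx":2.0,"dy":-3.2,"dz":-1,"ax":0,"ay":0,"az":0,"claw":0},{"dx":1.9,"dy":-3.2,"dz":-1,"ax":0,"ay":0,"az":0,"claw":0},{"dx":0,"dy":0,"dz":-4,"ax":0,"ay":0,"az":0,"claw":0},{"dx":0,"dy":0,"dz":-4,"ax":0,"ay":0,"az":0,"claw":0},{"dx":0,"dy":0,"dz":-4,"ax":0,"ay":0,"az":0,"claw":0},{"dx":0,"dy":0,"dz":-2,"ax":0,"ay":0,"az":0,"claw":0},{"dx":0,"dy":0,"dz":0,"ax":0,"ay":0,"az":0,"claw":0}]'

```text
clock: 3.03
ee_pos: [0.5736, -0.3082, 0.1161]
tool_rot: [-0.003, 1.0, -0.016, -0.004]
wrist_force: [-0.1, 0.7, 0.2]
gripper_width: 0.0006
gripper_force: 0.0
```

Emit:
send_rows --increments '[{"dx":0.2,"dy":-0.6,"dz":-3,"ax":0,"ay":0,"az":-1.2,"claw":0},{"dx":0,"dy":0,"dz":-3.4,"ax":0,"ay":0,"az":0,"claw":0},{"dx":0,"dy":0,"dz":-3,"ax":0,"ay":0,"az":0,"claw":0},{"dx":0,"dy":0,"dz":0,"ax":0,"ay":0,"az":0,"claw":0},{"dx":0.1,"dy":1.4,"dz":0,"ax":0,"ay":0,"az":0,"claw":0},{"dx":0.1,"dy":1.4,"dz":0,"ax":0,"ay":0,"az":0,"claw":0},{"dx":0.1,"dy":1.4,"dz":0,"ax":0,"ay":0,"az":0,"claw":0},{"dx":0.1,"dy":1.4,"dz":0,"ax":0,"ay":0,"az":0,"claw":0},{"dx":0.1,"dy":1.4,"dz":0,"ax":0,"ay":0,"az":0,"claw":0},{"dx":0,"dy":0,"dz":0,"ax":0,"ay":0,"az":0,"claw":0}]'

```text
clock: 3.87
ee_pos: [0.5853, -0.2421, 0.0284]
tool_rot: [-0.002, 1.0, -0.025, 0.001]
wrist_force: [0.6, 0.8, 0.7]
gripper_width: 0.0004
gripper_force: 0.0
```

Emit:
send_rows --increments '[{"dx":-0.1,"dy":1.0,"dz":0,"ax":0,"ay":0,"az":0,"claw":0},{"dx":-0.1,"dy":0.7,"dz":0,"ax":0,"ay":0,"az":0,"claw":0},{"dx":0,"dy":0,"dz":0,"ax":0,"ay":0,"az":0,"claw":0}]'

```text
clock: 4.12
ee_pos: [0.5815, -0.2285, 0.0277]
tool_rot: [-0.001, 1.0, -0.027, -0.0]
wrist_force: [0.1, -0.8, -0.3]
gripper_width: 0.0001
gripper_force: 0.0
```

```bash
python3 - <<'E'
from h import *
print(env.observe()['ee_pos'],env.observe()['wrist_force'])
a=env.get_image("scene")[:,:,::-1][180:360,270:490]
b=env.get_image("side")[:,:,::-1][215:365,260:445]
a=cv2.resize(a,(440,360),interpolation=2);b=cv2.resize(b,(360,360*150//185),interpolation=2)
o=np.zeros((360,800,3),np.uint8);o[:,:440]=a;o[:b.shape[0],440:]=b
cv2.imwrite("pics/d1.png",o)
E
```

```text
[ 0.58154539 -0.22846817  0.02765936] [ 0.10096603 -0.7769074  -0.26009071]
```

View pics/d1.png

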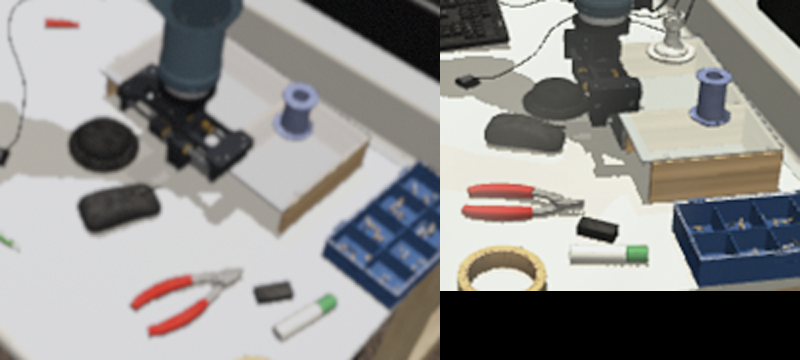

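Emit:
send_rows --increments '[{"dx":0,"dy":0.6,"dz":0,"ax":0,"ay":0,"az":0,"claw":0},{"dx":0,"dy":0,"dz":0,"ax":0,"ay":0,"az":0,"claw":0},{"dx":-0.5,"dy":-1.0,"dz":0,"ax":0,"ay":0,"az":0,"claw":0},{"dx":-1,"dy":0,"dz":3.5,"ax":0,"ay":0,"az":0,"claw":0},{"dx":-1,"dy":-1,"dz":3.5,"ax":0,"ay":0,"az":-2,"claw":8.8},{"dx":-2.8,"dy":-2.2,"dz":1,"ax":0,"ay":0,"az":-4,"claw":8.8},{"dx":-2.8,"dy":-2.2,"dz":0,"ax":0,"ay":0,"az":-4,"claw":8.8},{"dx":-2.8,"dy":-2.2,"dz":0,"ax":0,"ay":0,"az":-4,"claw":8.8},{"dx":-2.8,"dy":-2.2,"dz":0,"ax":0,"ay":0,"az":-1.6,"claw":8.8},{"dx":-2.8,"dy":-2.2,"dz":0,"ax":0,"ay":0,"az":0,"claw":8.8},{"dx":0,"dy":0,"dz":0,"ax":0,"ay":0,"az":0,"claw":8.8},{"dx":0,"dy":0,"dz":0,"ax":0,"ay":0,"az":0,"claw":8.8}]'

```text
clock: 5.22
ee_pos: [0.4138, -0.3565, 0.108]
tool_rot: [0.0, 0.986, -0.166, -0.0]
wrist_force: [1.3, -0.0, 0.1]
gripper_width: 0.0517
gripper_force: 0.0
```

```bash
python3 look.py w3
```

```text
5.2667 [ 0.41566318 -0.35501895  0.10772775] [-3.23516567e-04  9.86387303e-01 -1.64438390e-01  2.70115671e-05] [ 0.07120294  0.67594981  0.75633536  1.93987765 -0.65170424  0.78770213
 -0.70158673] [-0.21781145  0.18036697  0.01143386]
```

View pics/w3.png

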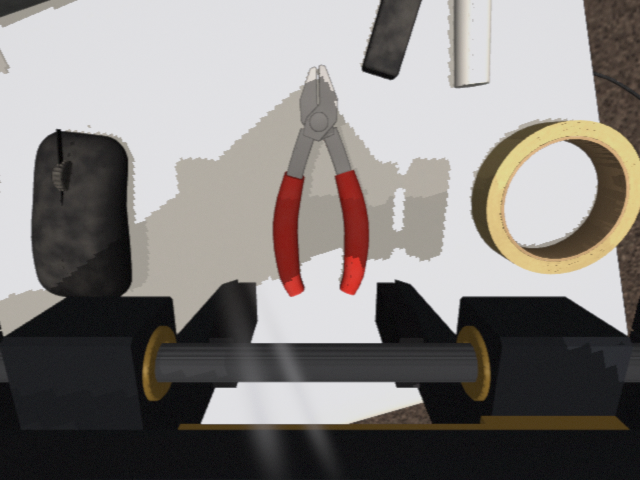

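The cutters sit square and centred under the tool: jaws at (318,67), handle ends at (290,294) and (350,293). The mouse's long axis, (82,296) to (81,130), runs parallel to the tool.

```bash
python3 - <<'E'
from h import *
np.set_printoptions(precision=4,suppress=True)
for u,v,z in[(318,67,.01),(290,295,.015),(350,294,.015),(81,296,.015),(80,130,.015),(33,215,.012),(130,215,.012),(493,40,.02),(478,200,.02)]:print(wat("w3",u,v,z))
E
```

```text
[ 0.5194 -0.3916  0.01  ]
[ 0.385  -0.3248  0.015 ]
[ 0.372  -0.3652  0.015 ]
[ 0.4322 -0.1847  0.015 ]
[ 0.5326 -0.2388  0.015 ]
[ 0.4947 -0.1805  0.012 ]
[ 0.4735 -0.2422  0.012 ]
[ 0.4986 -0.4909  0.02  ]
[ 0.41  -0.463  0.02 ]
```

Emit:
send_rows --increments '[{"dx":0,"dy":-0.2,"dz":-2,"ax":0,"ay":0,"az":0,"claw":8.8},{"dx":0,"dy":0,"dz":-3,"ax":0,"ay":0,"az":0,"claw":8.8},{"dx":0,"dy":0,"dz":-3,"ax":0,"ay":0,"az":0,"claw":8.8},{"dx":0,"dy":0,"dz":-2,"ax":0,"ay":0,"az":0,"claw":8.8},{"dx":0,"dy":0,"dz":0,"ax":0,"ay":0,"az":0,"claw":8.8},{"dx":0,"dy":0,"dz":0,"ax":0,"ay":0,"az":0,"claw":5},{"dx":0,"dy":0,"dz":0,"ax":0,"ay":0,"az":0,"claw":5},{"dx":0,"dy":0,"dz":0,"ax":0,"ay":0,"az":0,"claw":5},{"dx":0,"dy":0,"dz":0,"ax":0,"ay":0,"az":0,"claw":5},{"dx":0,"dy":0,"dz":0,"ax":0,"ay":0,"az":0,"claw":5}]' --squeeze 15

```text
clock: 6.1
ee_pos: [0.4173, -0.3571, 0.0089]
tool_rot: [0.001, 0.987, -0.163, 0.001]
wrist_force: [-0.3, -0.4, 4.7]
gripper_width: 0.0651
gripper_force: 15.0
```

Emit:
send_rows --increments '[{"dx":0,"dy":0,"dz":0.4,"ax":0,"ay":0,"az":0,"claw":5},{"dx":1.5,"dy":1.0,"dz":0,"ax":0,"ay":0,"az":4,"claw":5},{"dx":1.5,"dy":1.0,"dz":0,"ax":0,"ay":0,"az":4,"claw":5},{"dx":1.5,"dy":1.0,"dz":0,"ax":0,"ay":0,"az":4,"claw":5},{"dx":1.4,"dy":0.9,"dz":0,"ax":0,"ay":0,"az":3.8,"claw":5},{"dx":0,"dy":0,"dz":0,"ax":0,"ay":0,"az":0,"claw":5}]'

```text
clock: 6.6
ee_pos: [0.4805, -0.3131, 0.0114]
tool_rot: [-0.001, 1.0, -0.02, 0.001]
wrist_force: [0.7, 1.0, -2.1]
gripper_width: 0.0651
gripper_force: 14.9
```

```bash
python3 look.py w4
```

```text
6.65 [ 0.47823884 -0.31485353  0.01142959] [-6.97794787e-04  9.99739593e-01 -2.28001786e-02  6.40790833e-04] [ 0.10012789  0.82767362  0.55643431  1.88293445 -0.71365007  0.63938532
 -0.51088673] [-0.59537154 -0.84992227 -2.06670034]
```

View pics/w4.png

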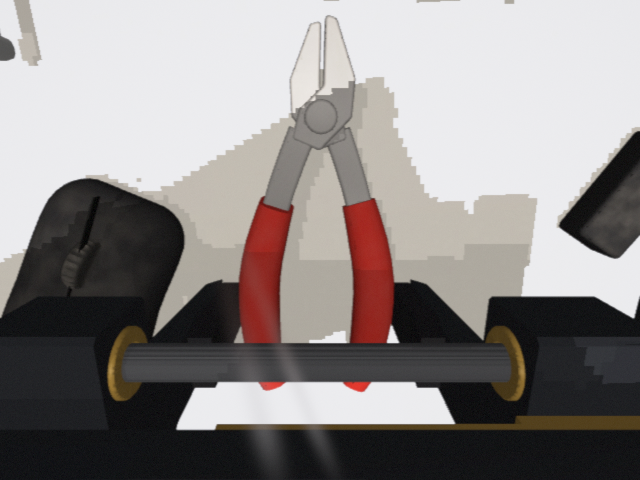

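The cutters are held straight: jaws at (325,18), handles between the fingers. The mouse, whose edge is at col 183, is clear of the left finger. Inserting now.

Emit:
send_rows --increments '[{"dx":2.0,"dy":-0.2,"dz":0,"ax":0,"ay":0,"az":-0.3,"claw":5},{"dx":2.0,"dy":-0.2,"dz":0,"ax":0,"ay":0,"az":0,"claw":5},{"dx":2.0,"dy":-0.2,"dz":0,"ax":0,"ay":0,"az":0,"claw":5},{"dx":2.0,"dy":-0.2,"dz":0,"ax":0,"ay":0,"az":0,"claw":5},{"dx":2.0,"dy":-0.1,"dz":0,"ax":0,"ay":0,"az":0,"claw":5},{"dx":0,"dy":0,"dz":-0.3,"ax":0,"ay":0,"az":0,"claw":5},{"dx":0,"dy":0,"dz":0,"ax":0,"ay":0,"az":0,"claw":5}]'

```text
clock: 7.23
ee_pos: [0.5771, -0.3267, 0.0089]
tool_rot: [0.001, 1.0, -0.028, 0.001]
wrist_force: [-0.1, -0.1, 2.0]
gripper_width: 0.065
gripper_force: 15.0
```

Emit:
send_rows --increments '[{"dx":0,"dy":0,"dz":0,"ax":0,"ay":0,"az":0,"claw":7.8},{"dx":0,"dy":0,"dz":0,"ax":0,"ay":0,"az":0,"claw":7.8},{"dx":0,"dy":0,"dz":0,"ax":0,"ay":0,"az":0,"claw":7.8},{"dx":-2.0,"dy":0.1,"dz":0,"ax":0,"ay":0,"az":0,"claw":7.8},{"dx":-2.2,"dy":0.1,"dz":0,"ax":0,"ay":0,"az":0,"claw":7.8},{"dx":-2.2,"dy":0.1,"dz":0.2,"ax":0,"ay":0,"az":0,"claw":7.8},{"dx":-1.3,"dy":0.1,"dz":0.3,"ax":-0.3,"ay":-5,"az":0,"claw":2},{"dx":0,"dy":0,"dz":0,"ax":-0.3,"ay":-6,"az":0,"claw":2},{"dx":0,"dy":0,"dz":0,"ax":-0.3,"ay":-6,"az":0,"claw":2},{"dx":0,"dy":0,"dz":0,"ax":-0.3,"ay":-6,"az":0,"claw":2},{"dx":0,"dy":0,"dz":0,"ax":-0.3,"ay":-6,"az":0,"claw":2},{"dx":0,"dy":0,"dz":0,"ax":-0.3,"ay":-6,"az":0,"claw":2}]'

```text
clock: 8.23
ee_pos: [0.5055, -0.3314, 0.0241]
tool_rot: [-0.017, 0.974, -0.022, 0.224]
wrist_force: [-0.8, -0.6, -2.4]
gripper_width: 0.0397
gripper_force: 0.0
```

```bash
cat > st.py <<'E'
from h import *
np.set_printoptions(precision=4,suppress=True)
s=env.observe();q=s['tool_rot'];R=Ro.from_quat([q[1],q[2],q[3],q[0]]).as_matrix()
d=s['ee_pos']-[.697,-.222,0];print(s['clock'],s['ee_pos'],"riser",d[0]*.9986-d[1]*.052,d[0]*.052+d[1]*.9986,"toolx",R[:,0],"tooly",R[:,1],"z",R[:,2],s['gripper_width'],s['wrist_force'],s['joints'])
E
python3 st.py
```

```text
8.2333 [ 0.5055 -0.3314  0.0241] riser -0.1855049455884566 -0.11916289390831136 toolx [ 0.8988 -0.0498  0.4355] tooly [-0.0347 -0.9985 -0.0426] z [ 0.4369  0.0232 -0.8992] 0.039739922390124416 [-0.8052 -0.5648 -2.3544] [ 0.799   0.7109 -0.171   2.0434 -1.2967  0.196   0.3317]
```

Emit:
send_rows --increments '[{"dx":0.5,"dy":0.4,"dz":-0.8,"ax":0,"ay":0,"az":0,"claw":2},{"dx":0.5,"dy":0.4,"dz":-0.8,"ax":0,"ay":0,"az":0,"claw":2},{"dx":0,"dy":0,"dz":0,"ax":0,"ay":0,"az":0,"claw":2}]'

```text
clock: 8.48
ee_pos: [0.5191, -0.3274, 0.0106]
tool_rot: [-0.02, 0.975, -0.021, 0.22]
wrist_force: [0.2, 0.6, -0.2]
gripper_width: 0.0207
gripper_force: 0.0
```

```bash
python3 st.py
```

```text
8.4833 [ 0.5191 -0.3274  0.0106] riser -0.1722132123935426 -0.11451680398603056 toolx [ 0.9024 -0.0506  0.4279] tooly [-0.0332 -0.9983 -0.0482] z [ 0.4296  0.0293 -0.9025] 0.020722356468141658 [ 0.2337  0.6103 -0.246 ] [ 0.7656  0.7441 -0.1584  2.0158 -1.3048  0.1928  0.3202]
```

Emit:
send_rows --increments '[{"dx":1.0,"dy":0.1,"dz":-0.3,"ax":0,"ay":0,"az":0,"claw":2},{"dx":1.4,"dy":0,"dz":0,"ax":0,"ay":0,"az":0,"claw":2},{"dx":1.4,"dy":-0.1,"dz":0,"ax":0,"ay":0,"az":0,"claw":2},{"dx":1.4,"dy":-0.1,"dz":0,"ax":0,"ay":-1,"az":0,"claw":2},{"dx":1.4,"dy":-0.1,"dz":0,"ax":0,"ay":-1,"az":0,"claw":2},{"dx":1.0,"dy":-0.1,"dz":0,"ax":0,"ay":-1,"az":0,"claw":2},{"dx":0,"dy":0,"dz":0,"ax":0,"ay":0,"az":0,"claw":2}]'

```text
clock: 9.07
ee_pos: [0.5978, -0.3283, 0.0084]
tool_rot: [-0.02, 0.969, -0.018, 0.246]
wrist_force: [0.2, 0.4, 0.8]
gripper_width: 0.0198
gripper_force: 0.0
```

```bash
python3 st.py
```

```text
9.0667 [ 0.5978 -0.3283  0.0084] riser -0.09354225466226983 -0.11135605561903048 toolx [ 0.8781 -0.0455  0.4764] tooly [-0.0258 -0.9985 -0.0479] z [ 0.4779  0.0298 -0.8779] 0.019788023224381866 [0.1541 0.4219 0.816 ] [ 0.6948  0.8072 -0.1589  1.8878 -1.2955  0.1948  0.2512]
```

Emit:
send_rows --increments '[{"dx":0.6,"dy":-0.1,"dz":0,"ax":0,"ay":-0.5,"az":0,"claw":2},{"dx":0.5,"dy":0,"dz":0,"ax":0,"ay":0,"az":0,"claw":2},{"dx":0,"dy":0,"dz":0,"ax":0,"ay":0,"az":0,"claw":2}]'

```text
clock: 9.32
ee_pos: [0.6068, -0.3314, 0.0087]
tool_rot: [-0.02, 0.968, -0.02, 0.25]
wrist_force: [-0.7, -0.0, -0.1]
gripper_width: 0.0198
gripper_force: 0.0
```

```bash
python3 st.py; python3 - <<'E'
from h import *
im=env.get_image("wrist");cv2.imwrite("pics/w5.png",im[:,:,::-1])
b=env.get_image("side");cv2.imwrite("pics/s5.png",b[:,:,::-1])
for n,i in(("w",im),("side",b)):
    h=cv2.cvtColor(i,cv2.COLOR_RGB2HSV);m=((h[...,0]<8)|(h[...,0]>172))&(h[...,1]>120)&(h[...,2]>60)
    k,l,st,c=cv2.connectedComponentsWithStats(m.astype('u1'));print(n,[(s.tolist(),c_.round().tolist()) for s,c_ in zip(st[1:],c[1:]) if s[4]>15])
E
```

```text
9.3167 [ 0.6068 -0.3314  0.0087] riser -0.08440571353021716 -0.11392744887535972 toolx [ 0.874  -0.0488  0.4834] tooly [-0.0289 -0.9984 -0.0485] z [ 0.485   0.0284 -0.874 ] 0.01981600123590641 [-0.7346 -0.0417 -0.074 ] [ 0.687   0.8147 -0.153   1.8699 -1.2981  0.2002  0.2451]
w []
side [([399, 0, 20, 35, 187], [408.0, 18.0]), ([424, 0, 14, 37, 381], [430.0, 17.0]), ([336, 24, 12, 10, 61], [341.0, 30.0]), ([380, 114, 42, 31, 516], [397.0, 125.0]), ([449, 150, 15, 9, 77], [456.0, 154.0]), ([467, 157, 29, 8, 134], [480.0, 161.0]), ([409, 158, 30, 12, 258], [423.0, 163.0]), ([375, 163, 5, 5, 17], [377.0, 165.0]), ([336, 229, 13, 6, 35], [342.0, 231.0])]
```

Emit:
send_rows --increments '[{"dx":0.4,"dy":0,"dz":0,"ax":0,"ay":0,"az":0,"claw":2},{"dx":0,"dy":0,"dz":0,"ax":0,"ay":0,"az":0,"claw":2},{"dx":-2.5,"dy":0.1,"dz":0,"ax":0,"ay":0,"az":0,"claw":2},{"dx":-3.0,"dy":0.2,"dz":0.5,"ax":0,"ay":0,"az":0,"claw":2},{"dx":-2.5,"dy":0.2,"dz":1.5,"ax":0.3,"ay":5,"az":0,"claw":2},{"dx":0,"dy":1,"dz":3,"ax":0.3,"ay":6,"az":0,"claw":2},{"dx":0,"dy":2,"dz":3,"ax":0.3,"ay":6,"az":0,"claw":2},{"dx":1,"dy":2.5,"dz":1,"ax":0.3,"ay":6,"az":0,"claw":2},{"dx":2,"dy":2.5,"dz":0,"ax":0.3,"ay":6,"az":0,"claw":2},{"dx":2,"dy":2.5,"dz":0,"ax":0,"ay":0,"az":0,"claw":2},{"dx":0,"dy":1.5,"dz":0,"ax":0,"ay":0,"az":0,"claw":2},{"dx":0,"dy":0,"dz":0,"ax":0,"ay":0,"az":0,"claw":2}]'

```text
clock: 10.42
ee_pos: [0.5889, -0.2276, 0.0615]
tool_rot: [-0.038, 0.996, -0.019, 0.075]
wrist_force: [-3.7, 1.0, 1.3]
gripper_width: 0.0198
gripper_force: 2.1
```

```bash
python3 st.py
```

```text
10.4167 [ 0.5889 -0.2276  0.0615] riser -0.10766990592801569 -0.011248085415956434 toolx [ 0.988  -0.0426  0.1482] tooly [-0.0313 -0.9965 -0.078 ] z [ 0.151   0.0725 -0.9859] 0.01984870587159395 [-3.6514  1.0239  1.2524] [ 0.0212  0.7446  0.4735  1.8161 -0.7587  0.6605 -0.6299]
```

Emit:
send_rows --increments '[{"dx":-1.5,"dy":0,"dz":1,"ax":0,"ay":0,"az":0,"claw":2},{"dx":-0.5,"dy":0,"dz":3,"ax":-2,"ay":4,"az":-0.3,"claw":2},{"dx":0,"dy":1,"dz":0,"ax":-2,"ay":4.5,"az":-0.2,"claw":2},{"dx":1,"dy":1.5,"dz":0,"ax":0,"ay":0,"az":0,"claw":2},{"dx":0,"dy":0,"dz":0,"ax":0,"ay":0,"az":0,"claw":2}]'

```text
clock: 10.83
ee_pos: [0.5838, -0.2003, 0.1025]
tool_rot: [-0.002, 1.0, -0.021, 0.005]
wrist_force: [-0.0, 0.6, -0.2]
gripper_width: 0.0204
gripper_force: 0.0
```

```bash
python3 st.py;python3 look.py w6; python3 - <<'E'
from h import *
a=cv2.imread("pics/w6.png");b=env.get_image("side")[:,:,::-1][215:345,290:450]
s=env.get_image("scene")[:,:,::-1][200:300,290:460]
o=np.zeros((600,800,3),np.uint8);o[:300,:640]=a[:300];o[300:600,:369]=cv2.resize(b,(369,300),interpolation=2)
o[300:553,370:800]=cv2.resize(s,(430,253),interpolation=2)
cv2.imwrite("pics/m6.png",o)
E
```

```text
10.8333 [ 0.5838 -0.2003  0.1025] riser -0.11421569181786864 0.015804325376439995 toolx [ 0.9991 -0.0415  0.0098] tooly [-0.0415 -0.9991 -0.0036] z [ 0.01    0.0032 -0.9999] 0.020369029971813148 [-0.0127  0.6069 -0.1645] [-0.1784  0.7392  0.6357  1.7575 -0.5812  0.8315 -0.8786]
10.8833 [ 0.58196439 -0.20254732  0.1022728 ] [-0.00122998  0.99975043 -0.02185091  0.00448289] [-0.17574521  0.73883702  0.63680355  1.75965105 -0.58063748  0.83061074
 -0.87677593] [ 0.15304722 -0.40840274 -0.21844976]
```

View pics/m6.png

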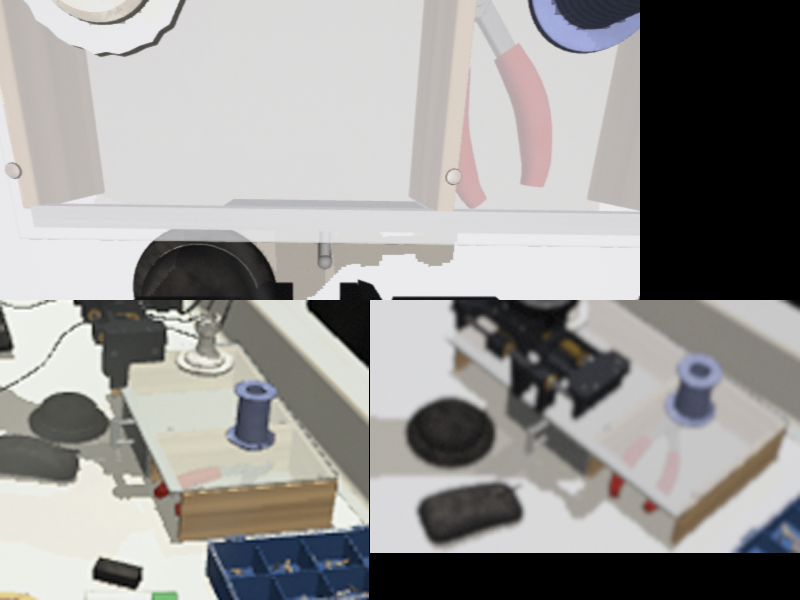

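The cutters are in the narrow bay, with handle ends at (472,206) and (535,185). The door is open, with the pull top at (325,262), the top's front edge at row ~240 and the divider's front end near (432,208). Checking in numbers.

```bash
python3 - <<'E'
from h import *
np.set_printoptions(precision=4,suppress=True)
f=lambda p:np.array([(p[0]-.697)*.9986-(p[1]+.222)*.052,(p[0]-.697)*.052+(p[1]+.222)*.9986])
for n,u,v,z in[("hA",472,207,.012),("hB",535,186,.012),("hAbottom",472,207,.0),("joint of hB",508,50,.015),("pull top",325,264,.053),("edgeL",100,240,.068),("edgeR",560,241,.068),("cornerL",20,238,.068),("wall front div",432,210,.062),("dome",200,298,.011),("ringL",135,285,.011),("ringR",274,285,.011),("doorLend",225,206,.058),]:
    p=wat("w6",u,v,z);print(n,p,f(p))
E
```

```text
hA [ 0.6031 -0.3051  0.012 ] [-0.0895 -0.0878]
hB [ 0.6151 -0.3447  0.012 ] [-0.0754 -0.1268]
hAbottom [ 0.6008 -0.3101  0.    ] [-0.0915 -0.093 ]
joint of hB [ 0.6953 -0.3186  0.015 ] [ 0.0034 -0.0965]
pull top [ 0.5819 -0.2072  0.053 ] [-0.1157  0.0088]
edgeL [ 0.6049 -0.0922  0.068 ] [-0.0987  0.1248]
edgeR [ 0.5943 -0.3277  0.068 ] [-0.0971 -0.1109]
cornerL [ 0.6077 -0.0515  0.068 ] [-0.098   0.1657]
wall front div [ 0.6121 -0.2635  0.062 ] [-0.0827 -0.0458]
dome [ 0.5461 -0.1188  0.011 ] [-0.156   0.0952]
ringL [ 0.5578 -0.0747  0.011 ] [-0.1467  0.1398]
ringR [ 0.5537 -0.1715  0.011 ] [-0.1457  0.043 ]
doorLend [ 0.6181 -0.1556  0.058 ] [-0.0822  0.0622]
```

Emit:
send_rows --increments '[{"dx":-1.5,"dy":-3.4,"dz":0,"ax":0,"ay":0,"az":0,"claw":0},{"dx":-1.5,"dy":-3.4,"dz":0,"ax":0,"ay":0,"az":0,"claw":0},{"dx":-1.5,"dy":-3.4,"dz":-0.5,"ax":-0.2,"ay":-5,"az":0,"claw":0},{"dx":0,"dy":0,"dz":-0.5,"ax":-0.3,"ay":-6,"az":0,"claw":0},{"dx":0,"dy":0,"dz":-0.5,"ax":-0.3,"ay":-6,"az":0,"claw":0},{"dx":0,"dy":0,"dz":-0.5,"ax":-0.3,"ay":-6,"az":0,"claw":0},{"dx":0,"dy":0,"dz":-1,"ax":-0.3,"ay":-6,"az":0,"claw":0},{"dx":0,"dy":0,"dz":0,"ax":0,"ay":0,"az":0,"claw":0}]'

```text
clock: 11.65
ee_pos: [0.5333, -0.3092, 0.0749]
tool_rot: [-0.002, 0.976, -0.026, 0.217]
wrist_force: [-0.9, -0.2, 0.0]
gripper_width: 0.0003
gripper_force: 0.0
```

```bash
sed -i 's/\.697,/.6945,/' st.py; python3 st.py
```

```text
11.65 [ 0.5333 -0.3092  0.0749] riser -0.1564471522925617 -0.09550432752058453 toolx [ 0.9041 -0.0507  0.4243] tooly [-0.0493 -0.9987 -0.0143] z [ 0.4244 -0.008  -0.9054] 0.0002661877900408099 [-0.8598 -0.2346  0.0217] [ 0.538   0.6018  0.0421  2.0465 -1.1535  0.271   0.0364]
```

Emit:
send_rows --increments '[{"dx":0.3,"dy":0.1,"dz":-2.5,"ax":0,"ay":0,"az":0,"claw":0},{"dx":0.3,"dy":0.1,"dz":-2.5,"ax":0,"ay":0,"az":0,"claw":0},{"dx":0.4,"dy":0.1,"dz":-1.5,"ax":0,"ay":0,"az":0,"claw":0},{"dx":1.5,"dy":0,"dz":0,"ax":0,"ay":-1,"az":0,"claw":0},{"dx":1.5,"dy":-0.1,"dz":0,"ax":0,"ay":-1,"az":0,"claw":0},{"dx":1.5,"dy":-0.1,"dz":0,"ax":0,"ay":-1,"az":0,"claw":0},{"dx":0.8,"dy":0,"dz":0,"ax":0,"ay":-1,"az":0,"claw":0},{"dx":0,"dy":0,"dz":0,"ax":0,"ay":0,"az":0,"claw":0}]'

```text
clock: 12.32
ee_pos: [0.6055, -0.3126, 0.0195]
tool_rot: [-0.01, 0.971, -0.019, 0.24]
wrist_force: [-3.9, 0.9, -6.9]
gripper_width: 0.0002
gripper_force: 3.5
```

```bash
python3 st.py
```

```text
12.3167 [ 0.6055 -0.3126  0.0195] riser -0.08412984586794603 -0.09506438531662845 toolx [ 0.8845 -0.0417  0.4647] tooly [-0.032  -0.9991 -0.0288] z [ 0.4655  0.0106 -0.885 ] 0.000154471153723163 [-3.9387  0.8904 -6.8969] [ 0.602   0.7748 -0.0962  1.9028 -1.3017  0.1938  0.1947]
```

Emit:
send_rows --increments '[{"dx":-1.5,"dy":0.1,"dz":0,"ax":0,"ay":0,"az":0,"claw":0},{"dx":-1.5,"dy":0.1,"dz":-0.4,"ax":0,"ay":0,"az":0,"claw":0},{"dx":0,"dy":0,"dz":-0.6,"ax":0,"ay":0,"az":0,"claw":0},{"dx":0,"dy":0,"dz":0,"ax":0,"ay":0,"az":0,"claw":0}]'

```text
clock: 12.65
ee_pos: [0.5812, -0.317, 0.0171]
tool_rot: [-0.014, 0.972, -0.018, 0.235]
wrist_force: [-0.4, 1.3, -0.9]
gripper_width: 0.0004
gripper_force: 0.0
```

```bash
python3 st.py
```

```text
12.65 [ 0.5812 -0.317   0.0171] riser -0.10815828330011425 -0.10076482839948411 toolx [ 0.8885 -0.0416  0.4569] tooly [-0.028  -0.9989 -0.0366] z [ 0.458   0.0197 -0.8887] 0.00035592250694362407 [-0.3708  1.3301 -0.8884] [ 0.6576  0.7662 -0.125   1.9356 -1.3038  0.1929  0.2387]
```

Emit:
send_rows --increments '[{"dx":0,"dy":0.2,"dz":0,"ax":0,"ay":1,"az":-5,"claw":0},{"dx":0,"dy":0.2,"dz":-0.3,"ax":0,"ay":0,"az":-5,"claw":0},{"dx":0,"dy":0.3,"dz":-0.4,"ax":0,"ay":0,"az":0,"claw":0},{"dx":0,"dy":0,"dz":0,"ax":0,"ay":0,"az":0,"claw":0}]'

```text
clock: 12.98
ee_pos: [0.589, -0.3141, 0.0201]
tool_rot: [-0.002, 0.971, -0.098, 0.217]
wrist_force: [0.4, -0.4, -0.3]
gripper_width: 0.0003
gripper_force: 0.0
```

```bash
python3 st.py
```

```text
12.9833 [ 0.589  -0.3141  0.0201] riser -0.10054222817030196 -0.09740747609674183 toolx [ 0.8868 -0.1908  0.4209] tooly [-0.1887 -0.9809 -0.0471] z [ 0.4219 -0.0376 -0.9059] 0.00029542324432896934 [ 0.3522 -0.4095 -0.2817] [ 0.4911  0.7501  0.0213  1.9354 -1.3048  0.1929 -0.0058]
```

Emit:
send_rows --increments '[{"dx":-1.0,"dy":0.3,"dz":-0.8,"ax":0,"ay":0,"az":2,"claw":0},{"dx":0,"dy":0.2,"dz":-0.8,"ax":0,"ay":0,"az":2,"claw":0},{"dx":0,"dy":0,"dz":-0.4,"ax":0,"ay":0,"az":2,"claw":0},{"dx":0,"dy":0,"dz":0,"ax":0,"ay":0,"az":0,"claw":0}]'

```text
clock: 13.32
ee_pos: [0.5776, -0.3127, 0.0034]
tool_rot: [-0.016, 0.975, -0.048, 0.215]
wrist_force: [-13.9, 5.7, 27.7]
gripper_width: 0.0004
gripper_force: 13.9
```

```bash
python3 st.py
```

```text
13.3167 [ 0.5776 -0.3127  0.0034] riser -0.11199516720015391 -0.09669816009059981 toolx [ 0.903  -0.1005  0.4177] tooly [-0.0866 -0.9949 -0.0521] z [ 0.4208  0.0108 -0.9071] 0.0003997003905887198 [-13.8673   5.7232  27.7433] [ 0.5719  0.7803 -0.0398  1.9313 -1.2875  0.2114  0.123 ]
```

Emit:
send_rows --increments '[{"dx":0,"dy":0.3,"dz":0.5,"ax":0,"ay":0,"az":0,"claw":0},{"dx":0.8,"dy":0.2,"dz":0,"ax":0,"ay":0,"az":0,"claw":0},{"dx":0.8,"dy":0,"dz":-0.1,"ax":0,"ay":-0.5,"az":0,"claw":0},{"dx":0.8,"dy":0,"dz":-0.1,"ax":0,"ay":-0.5,"az":0,"claw":0},{"dx":0.4,"dy":0,"dz":0,"ax":0,"ay":-0.5,"az":0,"claw":0},{"dx":0,"dy":0,"dz":0,"ax":0,"ay":0,"az":0,"claw":0}]'

```text
clock: 13.82
ee_pos: [0.6067, -0.3079, 0.0047]
tool_rot: [-0.016, 0.972, -0.049, 0.227]
wrist_force: [-0.5, 0.1, 4.2]
gripper_width: 0.0007
gripper_force: 0.9
```

```bash
python3 st.py
```

```text
13.8167 [ 0.6067 -0.3079  0.0047] riser -0.08316979982649694 -0.09036915513593224 toolx [ 0.8919 -0.1028  0.4405] tooly [-0.0887 -0.9947 -0.0526] z [ 0.4435  0.0078 -0.8962] 0.0007124952754822611 [-0.5134  0.1323  4.2338] [ 0.5599  0.798  -0.0628  1.8922 -1.2959  0.1936  0.1063]
```

Emit:
send_rows --increments '[{"dx":0.2,"dy":0,"dz":0,"ax":0,"ay":0,"az":0,"claw":0},{"dx":-2.0,"dy":0.1,"dz":0.4,"ax":0,"ay":0,"az":0,"claw":0},{"dx":-3.0,"dy":0.1,"dz":1,"ax":0,"ay":0,"az":0,"claw":0},{"dx":-1.0,"dy":0.1,"dz":3,"ax":0,"ay":5,"az":1,"claw":2.4},{"dx":0,"dy":0,"dz":3,"ax":0,"ay":6,"az":1,"claw":2.4},{"dx":0,"dy":1,"dz":3,"ax":0,"ay":6,"az":1,"claw":2.4},{"dx":0,"dy":2,"dz":1,"ax":0,"ay":6,"az":0,"claw":2.4},{"dx":0,"dy":2.5,"dz":0,"ax":-2,"ay":3,"az":0,"claw":2.4},{"dx":0,"dy":2.5,"dz":0,"ax":-1,"ay":0,"az":0,"claw":2.4},{"dx":0,"dy":0,"dz":0,"ax":0,"ay":0,"az":0,"claw":2.4}]'

```text
clock: 14.65
ee_pos: [0.5624, -0.2211, 0.0771]
tool_rot: [0.002, 0.998, -0.022, 0.067]
wrist_force: [-0.1, 0.4, -0.6]
gripper_width: 0.0239
gripper_force: 0.0
```

```bash
python3 st.py
```

```text
14.65 [ 0.5624 -0.2211  0.0771] riser -0.13194204382808136 -0.005987745946064442 toolx [ 0.9901 -0.0444  0.1331] tooly [-0.0449 -0.999   0.0006] z [ 0.1329 -0.0065 -0.9911] 0.02393724537406759 [-0.1342  0.3726 -0.5893] [-0.1008  0.6995  0.5724  1.9016 -0.7261  0.6157 -0.6817]
```

Emit:
send_rows --increments '[{"dx":0,"dy":0.7,"dz":1,"ax":0.2,"ay":4,"az":-0.3,"claw":2.4},{"dx":1.0,"dy":0.7,"dz":0,"ax":0.2,"ay":3.6,"az":0,"claw":2.4},{"dx":0.8,"dy":0,"dz":0,"ax":0,"ay":0,"az":0,"claw":2.4},{"dx":0,"dy":0,"dz":0,"ax":0,"ay":0,"az":0,"claw":2.4}]'

```text
clock: 14.98
ee_pos: [0.5806, -0.2149, 0.0877]
tool_rot: [0.003, 1.0, -0.029, 0.002]
wrist_force: [-0.6, -0.9, -0.3]
gripper_width: 0.0239
gripper_force: 0.0
```

```bash
python3 st.py
```

```text
14.9833 [ 0.5806 -0.2149  0.0877] riser -0.11409909251678654 0.0011241717897955495 toolx [ 0.9983 -0.0572  0.0048] tooly [-0.0573 -0.9983  0.0055] z [ 0.0045 -0.0057 -1.    ] 0.0239060756668098 [-0.6476 -0.8528 -0.3162] [-0.1755  0.778   0.6646  1.756  -0.625   0.8236 -0.8416]
```

Emit:
send_rows --increments '[{"dx":0.1,"dy":0.8,"dz":0,"ax":0,"ay":0,"az":0,"claw":2.4},{"dx":0,"dy":0,"dz":-2,"ax":0,"ay":0,"az":0,"claw":2.4},{"dx":0,"dy":0,"dz":-2,"ax":0,"ay":0,"az":0,"claw":2.4},{"dx":0,"dy":0,"dz":-1.7,"ax":0,"ay":0,"az":0,"claw":2.4},{"dx":0,"dy":0,"dz":0,"ax":0,"ay":0,"az":0,"claw":0},{"dx":0,"dy":0,"dz":0,"ax":0,"ay":0,"az":0,"claw":0},{"dx":0,"dy":0,"dz":0,"ax":0,"ay":0,"az":0,"claw":0}]' --squeeze 8

```text
clock: 15.57
ee_pos: [0.5783, -0.2078, 0.0322]
tool_rot: [0.002, 1.0, -0.031, 0.001]
wrist_force: [-1.0, -0.9, -8.9]
gripper_width: 0.0078
gripper_force: 8.0
```

```bash
python3 st.py
```

```text
15.5667 [ 0.5783 -0.2078  0.0322] riser -0.11677247913571515 0.008092371384302813 toolx [ 0.998  -0.0625  0.0018] tooly [-0.0626 -0.998   0.0049] z [ 0.0015 -0.005  -1.    ] 0.00782523364187202 [-1.0213 -0.879  -8.8919] [-0.1486  0.8507  0.6043  1.7735 -0.6829  0.7349 -0.8131]
```

Emit:
send_rows --increments '[{"dx":-0.1,"dy":-1.4,"dz":0,"ax":0,"ay":0,"az":0,"claw":0},{"dx":-0.1,"dy":-1.4,"dz":0,"ax":0,"ay":0,"az":0,"claw":0},{"dx":-0.1,"dy":-1.4,"dz":0,"ax":0,"ay":0,"az":0,"claw":0},{"dx":0,"dy":-1.4,"dz":0,"ax":0,"ay":0,"az":0,"claw":0},{"dx":-0.1,"dy":-1.4,"dz":0,"ax":0,"ay":0,"az":0,"claw":0},{"dx":-0.1,"dy":-1.4,"dz":0,"ax":0,"ay":0,"az":0,"claw":0},{"dx":-0.1,"dy":-1.4,"dz":0,"ax":0,"ay":0,"az":0,"claw":0},{"dx":0,"dy":-1.0,"dz":0,"ax":0,"ay":0,"az":0,"claw":0},{"dx":0,"dy":0,"dz":0,"ax":0,"ay":0,"az":0,"claw":0}]'

```text
clock: 16.32
ee_pos: [0.5722, -0.3199, 0.032]
tool_rot: [0.005, 0.999, -0.032, 0.001]
wrist_force: [-2.9, -2.7, 1.1]
gripper_width: 0.0077
gripper_force: 8.0
```

```bash
python3 st.py
```

```text
16.3167 [ 0.5722 -0.3199  0.032 ] riser -0.1170020092862925 -0.10416487681682904 toolx [ 0.9979 -0.0648  0.0026] tooly [-0.0648 -0.9979  0.0092] z [ 0.002  -0.0094 -1.    ] 0.007655067497551905 [-2.9119 -2.7253  1.1105] [ 0.0397  0.9     0.6049  1.6601 -0.6651  0.7906 -0.6887]
```

Emit:
send_rows --increments '[{"dx":0,"dy":-0.4,"dz":0,"ax":0,"ay":0,"az":0,"claw":0},{"dx":0,"dy":-0.3,"dz":0,"ax":0,"ay":0,"az":0,"claw":0},{"dx":0,"dy":0,"dz":0,"ax":0,"ay":0,"az":0,"claw":0}]'

```text
clock: 16.57
ee_pos: [0.5721, -0.3236, 0.032]
tool_rot: [0.003, 1.0, -0.031, 0.0]
wrist_force: [-5.5, -0.7, 3.0]
gripper_width: 0.0081
gripper_force: 8.0
```

```bash
python3 st.py
```

```text
16.5667 [ 0.5721 -0.3236  0.032 ] riser -0.11698283960095335 -0.10783803871451168 toolx [ 0.9981 -0.0621  0.0007] tooly [-0.0621 -0.998   0.0065] z [ 0.0003 -0.0065 -1.    ] 0.008093464377353083 [-5.5443 -0.7424  2.9775] [ 0.0479  0.9029  0.604   1.6525 -0.6635  0.7975 -0.6829]
```

Emit:
send_rows --increments '[{"dx":0,"dy":-0.4,"dz":0,"ax":0,"ay":0,"az":0,"claw":0},{"dx":0,"dy":-0.3,"dz":0,"ax":0,"ay":0,"az":0,"claw":0},{"dx":0,"dy":0,"dz":0,"ax":0,"ay":0,"az":0,"claw":0}]'

```text
clock: 16.82
ee_pos: [0.5724, -0.3267, 0.0317]
tool_rot: [0.0, 1.0, -0.03, -0.001]
wrist_force: [-7.7, 8.3, 7.3]
gripper_width: 0.008
gripper_force: 8.0
```

```bash
python3 st.py
```

```text
16.8167 [ 0.5724 -0.3267  0.0317] riser -0.11650612175544214 -0.11093637603036219 toolx [ 0.9982 -0.06   -0.001 ] tooly [-0.06   -0.9982  0.0004] z [-0.001  -0.0003 -1.    ] 0.007969105667274322 [-7.7385  8.2553  7.3054] [ 0.0578  0.9065  0.6013  1.6431 -0.6637  0.8068 -0.6765]
```

Emit:
send_rows --increments '[{"dx":0,"dy":0,"dz":0,"ax":0,"ay":0,"az":0,"claw":2.4},{"dx":0,"dy":0,"dz":0,"ax":0,"ay":0,"az":0,"claw":2.4},{"dx":-1.5,"dy":0,"dz":0.5,"ax":0,"ay":0,"az":0,"claw":2.4},{"dx":-1.5,"dy":0,"dz":3.5,"ax":0,"ay":0,"az":0,"claw":3},{"dx":-1.4,"dy":2,"dz":3,"ax":0,"ay":0,"az":0.5,"claw":3},{"dx":-1.4,"dy":3.7,"dz":0,"ax":0,"ay":0,"az":0,"claw":3},{"dx":-1.4,"dy":3.7,"dz":0,"ax":0,"ay":0,"az":0,"claw":3},{"dx":-1.4,"dy":3.7,"dz":0,"ax":0,"ay":0,"az":0,"claw":3},{"dx":-1.4,"dy":3.7,"dz":0,"ax":0,"ay":0,"az":0,"claw":3},{"dx":-0.8,"dy":3.7,"dz":0,"ax":0,"ay":0,"az":0,"claw":3},{"dx":0,"dy":0,"dz":0,"ax":0,"ay":0,"az":0,"claw":3}]'

```text
clock: 17.73
ee_pos: [0.4645, -0.1167, 0.1013]
tool_rot: [0.0, 1.0, -0.022, 0.0]
wrist_force: [-0.6, -0.0, -0.2]
gripper_width: 0.0301
gripper_force: 0.0
```

```bash
python3 st.py
```

```text
17.7333 [ 0.4645 -0.1167  0.1013] riser -0.23517953328675387 0.09321328003462064 toolx [ 0.999  -0.0438  0.0004] tooly [-0.0438 -0.999   0.0009] z [ 0.0004 -0.001  -1.    ] 0.030101120812715015 [-0.5847 -0.0299 -0.1674] [-0.3957  0.5694  0.6994  2.1107 -0.5965  0.6642 -0.9031]
```

Emit:
send_rows --increments '[{"dx":0,"dy":0.3,"dz":-3.5,"ax":0,"ay":0,"az":0,"claw":3},{"dx":0,"dy":0,"dz":-3.5,"ax":0,"ay":0,"az":0,"claw":3},{"dx":0,"dy":0,"dz":-2.1,"ax":0,"ay":0,"az":0,"claw":3},{"dx":1.5,"dy":-0.1,"dz":0,"ax":0,"ay":0,"az":0,"claw":3},{"dx":1.5,"dy":-0.1,"dz":0,"ax":0,"ay":0,"az":0,"claw":3},{"dx":1.5,"dy":-0.1,"dz":0,"ax":0,"ay":0,"az":0,"claw":3},{"dx":1.5,"dy":-0.1,"dz":0,"ax":0,"ay":0,"az":0,"claw":3},{"dx":1.5,"dy":0,"dz":0,"ax":0,"ay":0,"az":0,"claw":3},{"dx":1.5,"dy":-0.1,"dz":0,"ax":0,"ay":0,"az":0,"claw":3},{"dx":1.5,"dy":-0.1,"dz":0,"ax":0,"ay":0,"az":0,"claw":3},{"dx":1.2,"dy":-0.1,"dz":0,"ax":0,"ay":0,"az":0,"claw":3},{"dx":0,"dy":0,"dz":0,"ax":0,"ay":0,"az":0,"claw":3}]'

```text
clock: 18.73
ee_pos: [0.586, -0.129, 0.0113]
tool_rot: [0.004, 1.0, -0.025, 0.003]
wrist_force: [0.8, -0.6, 0.6]
gripper_width: 0.03
gripper_force: 0.0
```

```bash
python3 st.py
```

```text
18.7333 [ 0.586  -0.129   0.0113] riser -0.11319334742113969 0.08722184467327843 toolx [ 0.9987 -0.051   0.0069] tooly [-0.051  -0.9987  0.0071] z [ 0.0066 -0.0075 -1.    ] 0.029985544422765246 [ 0.8424 -0.5994  0.6406] [-0.2706  0.8621  0.5784  1.8169 -0.7148  0.674  -0.8981]
```

Emit:
send_rows --increments '[{"dx":-2.0,"dy":0.1,"dz":0.3,"ax":0,"ay":0,"az":0,"claw":3},{"dx":-2.0,"dy":0.3,"dz":0.4,"ax":-0.3,"ay":-4,"az":0,"claw":3},{"dx":0,"dy":0.3,"dz":0,"ax":-0.3,"ay":-6,"az":0,"claw":3},{"dx":0,"dy":0,"dz":0,"ax":-0.3,"ay":-6,"az":0,"claw":3},{"dx":0,"dy":0,"dz":0,"ax":-0.3,"ay":-6,"az":0,"claw":3},{"dx":0,"dy":0,"dz":0,"ax":-0.3,"ay":-6,"az":0,"claw":3},{"dx":0,"dy":0,"dz":0,"ax":0,"ay":0,"az":0,"claw":3}]'

```text
clock: 19.32
ee_pos: [0.5646, -0.1276, 0.0476]
tool_rot: [-0.006, 0.984, -0.021, 0.176]
wrist_force: [0.2, -1.2, -0.2]
gripper_width: 0.0302
gripper_force: 0.0
```

```bash
python3 st.py
```

```text
19.3167 [ 0.5646 -0.1276  0.0476] riser -0.1346014087646505 0.08748508700811006 toolx [ 0.9371 -0.0436  0.3464] tooly [-0.0394 -0.999  -0.0191] z [ 0.3469  0.0043 -0.9379] 0.030198319569315842 [ 0.1623 -1.1908 -0.1893] [ 0.0098  0.6171  0.2145  2.131  -1.3034  0.1911 -0.1841]
```

```bash
cat > fk.py <<'E'
from h import *
import itertools
S=[([-1.2912,.5371,-.0044,1.5387,.0026,1.0673,-.0712],[-.000057,.17202,.98509,-.00077],[.2202,.6110,.2379]),
([-.49182694,.27419236,.86677154,1.88860109,-.2343254,1.08419793,-1.04712341],[.00059,.9996,.02822,-.0001],[.47681,-.15409,.30171]),
([.07120294,.67594981,.75633536,1.93987765,-.65170424,.78770213,-.70158673],[-.00032,.98639,-.16444,0],[.41566,-.35502,.10773]),
([.7656,.7441,-.1584,2.0158,-1.3048,.1928,.3202],[-.02,.975,-.021,.22],[.5191,-.3274,.0106]),
([.0098,.6171,.2145,2.131,-1.3034,.1911,-.1841],[-.006,.984,-.021,.176],[.5646,-.1276,.0476])]
sg=None
def ori(q,s):
    r=Ro.identity()
    for a,ax,k in zip(q,"zyzyzyz",s): r=r*Ro.from_euler(ax,a*k)
    return r
if __name__=="__main__":
    best=[]
    for s in itertools.product([1,-1],repeat=7):
        Rs=[Ro.from_quat([w[1],w[2],w[3],w[0]]) for _,w,_ in S]
        D=[ori(q,s).inv()*R for (q,_,_),R in zip(S,Rs)]
        e=sum((D[0].inv()*d).magnitude() for d in D)
        best.append((e,s,D[0].as_rotvec(),D[3].as_rotvec()))
    best.sort(key=lambda t:t[0])
    for b in best[:3]:print(b)
    s=best[0][1]; off=Ro.from_rotvec(best[0][2])
    # positions: p = d0 z + a.. linear in link vectors
    A=[];b=[]
    for q,w,p in S:
        r=Ro.identity();blk=[np.eye(3)]
        for a,ax,k in zip(q,"zyzyzyz",s):
            r=r*Ro.from_euler(ax,a*k); blk.append(r.as_matrix())
        # shoulder z offset, upper arm xyz(after q3), forearm (after q5: use after q4), wrist (after q7)
        A.append(np.hstack([blk[0][:,2:],blk[3][:,[0,2]],blk[5][:,[2]],blk[4][:,[0]],blk[6][:,[0,2]]]));b.append(p)
    x,res,rk,sv=np.linalg.lstsq(np.vstack(A),np.hstack(b),rcond=None);print(x,rk,np.abs(np.vstack(A)@x-np.hstack(b)).max())
E
python3 fk.py
```

```text
(0.0014692302006657004, (-1, 1, -1, 1, -1, 1, -1), array([4.87878461e-05, 1.48241218e-05, 1.57079929e+00]), array([1.43234177e-04, 5.63856281e-04, 1.56987191e+00]))
(1.6063309890331423, (-1, -1, -1, -1, -1, -1, -1), array([0.00260471, 0.00215924, 1.57079794]), array([-0.61298435,  0.76869033,  1.4555873 ]))
(2.0332470334538852, (1, 1, 1, 1, 1, 1, 1), array([ 0.00214947, -0.00215914, -0.8792762 ]), array([ 0.04605101, -0.04555914, -1.46982059]))
[ 0.39635058  0.0178381   0.40858845  0.40153699 -0.04367194 -0.04777575
  0.34228972] 7 0.04441481295512914
```

```bash
cat > fit.py <<'E'
from fk import *
M=[([.799,.7109,-.171,2.0434,-1.2967,.196,.3317],[.5055,-.3314,.0241]),
([.6948,.8072,-.1589,1.8878,-1.2955,.1948,.2512],[.5978,-.3283,.0084]),
([.0212,.7446,.4735,1.8161,-.7587,.6605,-.6299],[.5889,-.2276,.0615]),
([.538,.6018,.0421,2.0465,-1.1535,.271,.0364],[.5333,-.3092,.0749]),
([-.1755,.778,.6646,1.756,-.625,.8236,-.8416],[.5806,-.2149,.0877]),
([.0578,.9065,.6013,1.6431,-.6637,.8068,-.6765],[.5724,-.3267,.0317]),
([-.3957,.5694,.6994,2.1107,-.5965,.6642,-.9031],[.4645,-.1167,.1013]),
([.10013,.82767,.55643,1.88293,-.71365,.63939,-.51089],[.47824,-.31485,.01143]),
([-.17575,.73884,.6368,1.75965,-.58064,.83061,-.87678],[.58196,-.20255,.10227])]+[(q,p) for q,_,p in S]
s=(-1,1,-1,1,-1,1,-1)
def blks(q):
    r=Ro.identity();B=[np.eye(3)]
    for a,ax,k in zip(q,"zyzyzyz",s): r=r*Ro.from_euler(ax,a*k);B.append(r.as_matrix())
    return B
def row(q):
    B=blks(q); return np.hstack([B[0][:,2:],B[1][:,[0,1]],B[3],B[4][:,[0]],B[5],B[6][:,[0]],B[7][:,[0,1,2]]])
A=np.vstack([row(q) for q,_ in M]);b=np.hstack([p for _,p in M])
X=np.linalg.lstsq(A,b,rcond=1e-6)[0]
off=Ro.from_rotvec([0,0,np.pi/2])
def fk(q): return row(q)@X, (ori(q,s)*off).as_matrix()
if __name__=="__main__":
    print(X.round(4),np.abs(A@X-b).max())
E
python3 fit.py
```

```text
[ 3.484e-01 -1.000e-04 -2.440e-02  0.000e+00 -2.030e-02  5.044e-01
 -1.000e-04  2.000e-04 -2.000e-04  4.462e-01 -1.000e-04  0.000e+00
 -0.000e+00  3.279e-01] 6.724020006099174e-05
```

```bash
cat > ik.py <<'E'
from fit import *
from scipy.optimize import least_squares
lo=np.array([-2.7,-.37,-1.27,.24,-1.31,.19,-2.76]);hi=np.array([2.7,2.16,1.26,2.4,4.45,1.91,2.76])
def Rt(yaw,tilt,lean=0):
    y=np.radians(yaw); ax=np.array([-np.sin(y),np.cos(y),0])
    base=Ro.from_euler('z',yaw,degrees=True)*Ro.from_euler('x',180,degrees=True)
    return Ro.from_rotvec(-np.radians(tilt)*ax)*Ro.from_rotvec(np.radians(lean)*np.array([np.cos(y),np.sin(y),0]))*base
def w(x,y,z): return np.array([.6945+x*.9986+y*.052,-.222-x*.052+y*.9986,z])
def solve(p,R,q0,reg=0.01):
    f=lambda q:np.r_[(row(q)@X-p)*20,((ori(q,s)*off).inv()*R).as_rotvec()*5,reg*(q-q0)]
    r=least_squares(f,np.clip(q0,lo+.02,hi-.02),bounds=(lo+.01,hi-.01));q=r.x
    return q,np.linalg.norm(row(q)@X-p)*1e3,np.degrees(((ori(q,s)*off).inv()*R).magnitude())
E
python3 - <<'E'
from ik import *
np.set_printoptions(precision=2,suppress=True)
rng=np.random.default_rng(0)
for name,(x,y) in dict(dome=(-.085,.09),mouse=(-.085,0.)).items():
  for tilt in(24,30,36):
   for yaw in(-3,177):
    out={}
    for _ in range(25):
        q,e,a=solve(w(x,y,.006),Rt(yaw,tilt) if yaw==-3 else Rt(-3,tilt)*Ro.from_euler('z',180,degrees=True),rng.uniform(lo,hi))
        if e<1 and a<1: out[tuple(np.round(q[[0,2,4]],0))]=q
    print(name,tilt,yaw,len(out));[print("   ",q) for q in list(out.values())[:5]]
E
```

```text
dome 24 -3 4
    [ 1.03  1.23 -1.22  2.    1.81  0.91 -2.72]
    [-0.03  0.75  0.24  2.06  4.3   0.2   0.44]
    [-0.39  0.9   0.72  2.08  4.39  0.54  0.17]
    [-0.65  1.25  1.15  2.09  4.32  1.   -0.02]
dome 24 177 3
    [-0.03  0.75  0.24  2.06  4.3   0.2  -2.7 ]
    [ 0.47  0.77 -0.39  2.03  1.8   0.2  -0.  ]
    [ 1.04  1.27 -1.26  2.    1.82  0.95  0.44]
dome 30 -3 5
    [-0.44  0.96  0.77  2.15  4.1   0.66  0.41]
    [ 0.28  0.75 -0.15  2.11  3.03  0.24  1.83]
    [ 0.62  0.83 -0.56  2.09  2.27  0.35  2.75]
    [-0.7   1.42  1.25  2.16  4.1   1.18  0.03]
    [-0.02  0.76  0.23  2.13  3.74  0.32  0.99]
dome 30 177 5
    [ 1.08  1.31 -1.26  2.07  2.02  0.94  0.32]
    [ 0.33  0.75 -0.2   2.11  2.91  0.24 -1.17]
    [ 0.55  0.8  -0.47  2.1   2.39  0.31 -0.54]
    [-0.04  0.77  0.25  2.13  3.77  0.33 -2.18]
    [-0.46  0.98  0.8   2.15  4.1   0.68 -2.75]
dome 36 -3 6
    [-0.63  1.26  1.06  2.22  3.93  1.05  0.3 ]
    [ 0.17  0.77 -0.    2.18  3.3   0.44  1.52]
    [-0.34  0.92  0.62  2.21  3.8   0.69  0.75]
    [ 0.71  0.89 -0.65  2.15  2.54  0.51  2.57]
    [-0.14  0.83  0.38  2
[... 719 characters left out ...]
2 -0.47  2.03  2.41  0.2   2.75]
mouse 30 177 3
    [ 0.41  0.76 -0.08  2.05  3.68  0.2  -1.81]
    [ 0.84  0.87 -0.62  2.03  2.15  0.27 -0.07]
    [ 0.72  0.82 -0.47  2.03  2.42  0.2  -0.4 ]
mouse 36 -3 5
    [-0.48  1.4   1.18  2.16  3.98  1.25  0.29]
    [ 1.26  1.31 -1.21  2.07  2.14  0.77 -2.75]
    [ 0.66  0.82 -0.36  2.1   3.12  0.32  2.03]
    [ 0.4   0.79 -0.04  2.11  3.58  0.39  1.44]
    [ 0.82  0.87 -0.56  2.09  2.75  0.34  2.49]
mouse 36 177 5
    [ 1.19  1.18 -1.08  2.07  2.19  0.64  0.23]
    [ 0.05  0.84  0.39  2.13  3.89  0.59 -2.19]
    [-0.42  1.26  1.07  2.15  4.    1.13 -2.75]
    [ 0.75  0.84 -0.47  2.09  2.91  0.33 -0.85]
    [ 0.91  0.92 -0.68  2.08  2.57  0.38 -0.41]
```

```bash
cat > sim.py <<'E'
from ik import *
def jac(q):
    p,R=fk(q);J=np.zeros((6,7));h=1e-5
    for i in range(7):
        d=np.array(q,float);d[i]+=h;p2,R2=fk(d)
        J[:3,i]=(p2-p)/h;J[3:,i]=Ro.from_matrix(R2@R.T).as_rotvec()/h
    return J
def go(q,p1,R1,n,lam=.01):
    "straight move, n substeps, damped min-norm, clipped"
    q=np.array(q,float);p0,R0=fk(q);rv=(R1*Ro.from_matrix(R0).inv()).as_rotvec()
    for k in range(1,n+1):
        pt=p0+(p1-p0)*k/n;Rk=Ro.from_rotvec(rv*k/n)*Ro.from_matrix(R0)
        for _ in range(3):
            p,R=fk(q);e=np.r_[pt-p,(Rk*Ro.from_matrix(R).inv()).as_rotvec()]
            J=jac(q);free=np.ones(7,bool)
            for _ in range(3):
                Jf=J*free;dq=Jf.T@np.linalg.solve(Jf@Jf.T+lam**2*np.eye(6),e)
                bad=((q+dq<lo+.002)|(q+dq>hi-.002))&free
                if not bad.any():break
                free&=~bad
            q=np.clip(q+dq,lo,hi)
    p,R=fk(q);return q,np.linalg.norm(p-p1)*1e3,np.degrees((R1*Ro.from_matrix(R).inv()).magnitude())
E
python3 - <<'E'
from sim import *
np.set_printoptions(precision=2,suppress=True)
q=np.array(S[0][0])
def spin(q,p,dyaw,n):
    R=Ro.from_matrix(fk(q)[1]);
    k=int(np.ceil(abs(dyaw)/60));p0=fk(q)[0]
    for i in range(1,k+1):
        r=go(q,p0+(np.array(p)-p0)*i/k,Ro.from_euler('z',dyaw*i/k,degrees=True)*R,n//k);q=r[0]
    return r
q1=spin(q,(.42,.38,.27),-52,10)[0];q2=spin(q1,(.46,.05,.3),-65,10)[0];r=spin(q2,(.477,-.154,.302),-46,10)
print("sim w2",r,"obs",S[1][0])
# tilt replica from w6-ish: vertical at dome, tilt
qc=np.array([-.2706,.8621,.5784,1.8169,-.7148,.674,-.8981])
r=go(qc,w(-.15,.087,.02),Rt(-3,28),12);print("sim tilt",r)
# option: go up, spin +180, then tilt
qn=np.array([.0098,.6171,.2145,2.131,-1.3034,.1911,-.1841])
a=go(qn,w(-.17,.09,.15),Rt(-3,0),10)[0];print("up",a)
for dy in(180,150,210,240):
    b=spin(a,w(-.17,.09,.15),dy,30);print("spin",dy,b)
    RR=Rt(-3,36)*Ro.from_euler('z',180,degrees=True)
    b2=spin(b[0],w(-.17,.09,.15),180-dy,20)[0] if dy!=180 else b[0]
    c=go(b2,w(-.17,.09,.12),RR,20);print("tilt",c)
    d=go(c[0],w(-.16,.09,.006),RR,10);e=go(d[0],w(-.085,.09,.006),RR,10);print("  ",d,e)
E
```

```text
sim w2 (array([-0.49,  0.28,  0.87,  1.89, -0.24,  1.09, -1.15]), np.float64(1.8249966001706488e-06), np.float64(4.443634888234715e-08)) obs [-0.49182694, 0.27419236, 0.86677154, 1.88860109, -0.2343254, 1.08419793, -1.04712341]
sim tilt (array([-0.05,  0.55,  0.35,  2.11, -1.3 ,  0.27, -0.18]), np.float64(92.98860230768057), np.float64(3.4712226142659226))
up [-0.49  0.64  0.88  1.93 -0.64  0.88 -0.9 ]
spin 180 (array([ 0.08,  0.47,  0.08,  1.9 , -0.05,  0.77,  1.71]), np.float64(5.880292380003272e-08), np.float64(1.879776431546382e-09))
tilt (array([-0.07,  0.2 ,  0.31,  2.23, -0.75,  0.23,  2.42]), np.float64(116.6457937042164), np.float64(3.883536131775358))
   (array([ 0.07,  0.34,  0.16,  2.13, -0.74,  0.23,  2.42]), np.float64(192.2121825699096), np.float64(6.873110865504848)) (array([ 0.05,  0.58,  0.16,  1.89, -0.79,  0.23,  2.42]), np.float64(160.9940910576471), np.float64(6.563805970484573))
spin 150 (array([-0.02,  0.48,  0.21,  1.9 , -0.14,  0.77,  1.26]), np.float64(5.4270280563781793e-08), np.float64(1.7806524577459823e-09))
tilt (array([-0.08,  0.2 ,  0.31,  2.23, -0.7
[... 653 characters left out ...]
]), np.float64(192.20015416734623), np.float64(6.872883523164725)) (array([ 0.06,  0.58,  0.16,  1.89, -0.78,  0.23,  2.41]), np.float64(161.01560734184045), np.float64(6.564776181714113))
spin 240 (array([ 0.28,  0.48, -0.17,  1.89,  0.11,  0.78,  2.61]), np.float64(9.004619429038951e-08), np.float64(2.3658482843758126e-09))
tilt (array([-0.05,  0.2 ,  0.29,  2.23, -0.73,  0.23,  2.4 ]), np.float64(116.6257039989575), np.float64(3.883757171617459))
   (array([ 0.09,  0.34,  0.15,  2.13, -0.72,  0.23,  2.4 ]), np.float64(192.17575718772017), np.float64(6.872894552950194)) (array([ 0.06,  0.58,  0.15,  1.89, -0.77,  0.23,  2.4 ]), np.float64(161.03348896826594), np.float64(6.565584556346909))
```

```bash
cat > plan.py <<'E'
from sim import *
np.set_printoptions(precision=2,suppress=True)
qn=np.array([.0098,.6171,.2145,2.131,-1.3034,.1911,-.1841])
def run(sp,x,z,lean,T,tl,verb=0):
    Z=lambda a:Ro.from_euler('z',a,degrees=True)
    P=w(x,.09,z);flip=Ro.from_euler('z',180 if sp else 0,degrees=True)
    q=go(qn,P,Rt(-3,0),10)[0]
    for i in range(1,5):
        if sp: q=go(q,P,Z(sp*i/4)*Rt(-3,0),6)[0]
    L=[q];E=[]
    seq=[(P,Rt(-3,0,lean)),(P,Rt(-3,tl,lean)),(P,Rt(-3,T,lean)),(P,Rt(-3,T,0)),(P,Rt(-3,36,0)),(w(-.16,.09,.006),Rt(-3,36)),(w(-.085,.09,.006),Rt(-3,36))]
    for p,R in seq:
        q,e,a=go(q,p,R*flip,12);L.append(q);E.append((round(e,1),round(a,1)))
    return E,L
if __name__=="__main__":
    for sp in(0,180):
      for x,z in((-.17,.15),(-.10,.2),(-.15,.3)):
        for lean in(-40,-25,25,40):
          for T in(40,55):
            E,L=run(sp,x,z,lean,T,25)
            if E[-1][0]<3: print(sp,x,z,lean,T,E,L[-1])
E
python3 plan.py
```

```text
180 -0.17 0.15 -40 40 [(np.float64(0.0), np.float64(0.0)), (np.float64(0.0), np.float64(0.0)), (np.float64(0.0), np.float64(0.0)), (np.float64(0.0), np.float64(0.0)), (np.float64(0.0), np.float64(0.0)), (np.float64(0.0), np.float64(0.0)), (np.float64(0.0), np.float64(0.0))] [ 0.9   1.03 -0.91  2.14  2.34  0.64 -0.21]
180 -0.17 0.15 -40 55 [(np.float64(0.0), np.float64(0.0)), (np.float64(0.0), np.float64(0.0)), (np.float64(0.2), np.float64(0.0)), (np.float64(195.4), np.float64(10.5)), (np.float64(0.0), np.float64(0.0)), (np.float64(0.0), np.float64(0.0)), (np.float64(0.0), np.float64(0.0))] [ 0.98  1.12 -1.02  2.14  2.28  0.73 -0.07]
180 -0.17 0.15 -25 40 [(np.float64(0.0), np.float64(0.0)), (np.float64(0.0), np.float64(0.0)), (np.float64(0.2), np.float64(0.0)), (np.float64(0.0), np.float64(0.0)), (np.float64(0.0), np.float64(0.0)), (np.float64(0.0), np.float64(0.0)), (np.float64(0.0), np.float64(0.0))] [ 0.89  1.02 -0.89  2.14  2.35  0.63 -0.24]
180 -0.17 0.15 -25 55 [(np.float64(0.0), np.float64(0.0)), (np.float64(0.0), np.float64(0.0)), (np.float64(40.8), np.float64(0.8)), (np.floa
[... 2342 characters left out ...]
p.float64(0.0))] [ 0.9   1.03 -0.9   2.14  2.34  0.64 -0.22]
180 -0.15 0.3 25 55 [(np.float64(0.0), np.float64(0.0)), (np.float64(0.0), np.float64(0.0)), (np.float64(73.2), np.float64(2.8)), (np.float64(101.9), np.float64(4.4)), (np.float64(0.0), np.float64(0.0)), (np.float64(0.0), np.float64(0.0)), (np.float64(0.0), np.float64(0.0))] [ 0.92  1.04 -0.92  2.14  2.33  0.65 -0.19]
180 -0.15 0.3 40 55 [(np.float64(0.0), np.float64(0.0)), (np.float64(0.0), np.float64(0.0)), (np.float64(58.9), np.float64(2.6)), (np.float64(113.9), np.float64(4.7)), (np.float64(0.0), np.float64(0.0)), (np.float64(0.0), np.float64(0.0)), (np.float64(0.0), np.float64(0.0))] [ 0.91  1.03 -0.91  2.14  2.34  0.64 -0.21]
```

Emit:
send_rows --increments '[{"dx":-2.0,"dy":-1.5,"dz":2.5,"ax":0.2,"ay":6,"az":0,"claw":8.8},{"dx":-2.0,"dy":-2,"dz":2.5,"ax":0.2,"ay":6,"az":0,"claw":8.8},{"dx":-2.0,"dy":-2,"dz":1,"ax":0.3,"ay":6,"az":-1,"claw":8.8},{"dx":-2.0,"dy":-2,"dz":0,"ax":0.3,"ay":2.5,"az":-5,"claw":8.8},{"dx":-1.5,"dy":-0.6,"dz":0,"ax":0,"ay":0,"az":-6,"claw":8.8},{"dx":0,"dy":0,"dz":0,"ax":0,"ay":0,"az":-5,"claw":8.8},{"dx":0,"dy":0,"dz":0,"ax":0,"ay":0,"az":0,"claw":8.8}]'

```text
clock: 19.9
ee_pos: [0.4873, -0.1934, 0.0852]
tool_rot: [-0.009, 0.984, -0.171, 0.039]
wrist_force: [0.6, -0.3, -0.1]
gripper_width: 0.0749
gripper_force: 0.0
```

```bash
python3 st.py; python3 look.py w7>/dev/null; python3 - <<'E'
from h import *
np.set_printoptions(precision=4,suppress=True)
# mouse outline: dark blob in side+scene compared through wrist; use wrist rows<295
im=cv2.imread("pics/w7.png");g=cv2.cvtColor(im,cv2.COLOR_BGR2GRAY)
m=(g<75).astype('u1');m[296:]=0
k,l,st,c=cv2.connectedComponentsWithStats(m)
for i in range(1,k):
    if st[i,4]>400:
        pts=np.argwhere(l==i)[:,::-1].astype(np.float32);r=cv2.minAreaRect(pts);print(st[i].tolist(),c[i].round(1),r)
E
```

```text
19.9 [ 0.4873 -0.1934  0.0852] riser -0.20844787614525032 0.017809953374883027 toolx [ 0.9384 -0.3378  0.073 ] tooly [-0.3365 -0.9412 -0.0302] z [ 0.079   0.0038 -0.9969] 0.07492800147582022 [ 0.5909 -0.3051 -0.0645] [-0.2921  0.6804  0.7964  2.0659 -0.8677  0.6764 -0.8301]
[361, 0, 94, 27, 1296] [396.5   9.1] ((406.50006103515625, 2.9999866485595703), (24.34954071044922, 92.02228546142578), 71.56505584716797)
[68, 51, 159, 105, 9690] [157.1 108.2] ((158.52713012695312, 114.52464294433594), (79.02052307128906, 164.75726318359375), 71.30696105957031)
[305, 168, 104, 128, 11288] [358.6 234.5] ((358.084716796875, 233.97386169433594), (94.98894500732422, 131.62908935546875), 5.477367877960205)
[183, 280, 46, 16, 529] [208.5 289.2] ((205.5, 287.5), (15.0, 45.0), 90.0)
[403, 280, 47, 16, 534] [423.5 289.1] ((426.0, 287.5), (46.0, 15.0), -0.0)
```

```bash
python3 - <<'E'
from h import *
np.set_printoptions(precision=4,suppress=True)
im=cv2.imread("pics/w7.png");g=cv2.cvtColor(im,cv2.COLOR_BGR2GRAY);m=(g<75);m[296:]=0
k,l=cv2.connectedComponents(m.astype('u1'));L=l[234,358]
for v in(200,220,240,260,280):
    u=np.where(l[v]==L)[0];a=wat("w7",u[0],v,.015);b=wat("w7",u[-1],v,.015);print(v,u[0],u[-1],a[:2],b[:2],((a+b)/2)[:2])
vs=np.argwhere(l==L);v0=vs[:,0].min();u0=vs[vs[:,0]==v0][:,1].mean();print("front",wat("w7",u0,v0,.015)[:2])
p=wat("w7",157,110,.011);print("dome?",p)
E
```

```text
200 318 408 [ 0.5235 -0.2042] [ 0.5059 -0.255 ] [ 0.5147 -0.2296]
220 316 406 [ 0.5124 -0.199 ] [ 0.4947 -0.2505] [ 0.5036 -0.2247]
240 314 403 [ 0.5011 -0.1937] [ 0.4834 -0.2452] [ 0.4923 -0.2195]
260 310 402 [ 0.4899 -0.1872] [ 0.4715 -0.241 ] [ 0.4807 -0.2141]
280 307 401 [ 0.4783 -0.181 ] [ 0.4594 -0.2367] [ 0.4688 -0.2089]
front [ 0.536  -0.2257]
dome? [ 0.6048 -0.1313  0.011 ]
```

Emit:
send_rows --increments '[{"dx":-0.6,"dy":-1.0,"dz":0,"ax":-0.2,"ay":4.5,"az":-4.3,"claw":8.8},{"dx":-0.5,"dy":-0.9,"dz":0,"ax":0,"ay":0,"az":0,"claw":8.8},{"dx":0,"dy":0,"dz":0,"ax":0,"ay":0,"az":0,"claw":8.8}]'

```text
clock: 20.2
ee_pos: [0.4767, -0.2139, 0.0852]
tool_rot: [0.001, 0.979, -0.204, 0.001]
wrist_force: [-0.6, 0.4, -0.2]
gripper_width: 0.0881
gripper_force: 0.0
```

```bash
python3 st.py
```

```text
20.2 [ 0.4767 -0.2139  0.0852] riser -0.2179355798286138 -0.003275299045248937 toolx [ 0.9171 -0.3987  0.0035] tooly [-0.3987 -0.9171  0.0023] z [ 0.0023 -0.0035 -1.    ] 0.08814063581353518 [-0.5615  0.3572 -0.2366] [-0.2933  0.7345  0.8539  2.0157 -0.811   0.7673 -0.9225]
```

Emit:
send_rows --increments '[{"dx":0,"dy":0.1,"dz":-3,"ax":0,"ay":0,"az":0,"claw":8.8},{"dx":0,"dy":0,"dz":-3,"ax":0,"ay":0,"az":0,"claw":8.8},{"dx":0,"dy":0,"dz":-1.5,"ax":0,"ay":0,"az":0,"claw":8.8},{"dx":0,"dy":0,"dz":0,"ax":0,"ay":0,"az":0,"claw":5},{"dx":0,"dy":0,"dz":0,"ax":0,"ay":0,"az":0,"claw":5},{"dx":0,"dy":0,"dz":0,"ax":0,"ay":0,"az":0,"claw":5},{"dx":0,"dy":0,"dz":0,"ax":0,"ay":0,"az":0,"claw":5},{"dx":0,"dy":0,"dz":0,"ax":0,"ay":0,"az":0,"claw":5},{"dx":0,"dy":0,"dz":0.3,"ax":0,"ay":0,"az":0,"claw":5},{"dx":0,"dy":0,"dz":0,"ax":0,"ay":0,"az":0,"claw":5}]' --squeeze 12

```text
clock: 21.03
ee_pos: [0.477, -0.2111, 0.014]
tool_rot: [0.0, 0.979, -0.205, 0.001]
wrist_force: [0.1, -0.3, -1.0]
gripper_width: 0.0573
gripper_force: 12.0
```

```bash
python3 st.py
```

```text
21.0333 [ 0.477  -0.2111  0.014 ] riser -0.2178003856241634 -0.0003822612492485073 toolx [ 0.916  -0.4011  0.0021] tooly [-0.4011 -0.916   0.    ] z [ 0.0019 -0.0009 -1.    ] 0.05732006339909756 [ 0.0619 -0.2941 -0.9647] [-0.2064  0.8355  0.7187  2.0225 -0.938   0.6502 -0.8342]
```

Emit:
send_rows --increments '[{"dx":0.5,"dy":0,"dz":0,"ax":0,"ay":0,"az":5.2,"claw":5},{"dx":0.5,"dy":0,"dz":0,"ax":0,"ay":0,"az":5.2,"claw":5},{"dx":0.5,"dy":0,"dz":0,"ax":0,"ay":0,"az":5.2,"claw":5},{"dx":0.5,"dy":0,"dz":0,"ax":0,"ay":0,"az":5.2,"claw":5},{"dx":2.0,"dy":-0.2,"dz":0,"ax":0,"ay":0,"az":0,"claw":5},{"dx":2.0,"dy":-0.2,"dz":0,"ax":0,"ay":0,"az":0,"claw":5},{"dx":2.0,"dy":-0.3,"dz":0,"ax":0,"ay":0,"az":0,"claw":5},{"dx":1.5,"dy":-0.2,"dz":0,"ax":0,"ay":0,"az":0,"claw":5},{"dx":0,"dy":0,"dz":0,"ax":0,"ay":0,"az":0,"claw":5}]'

```text
clock: 21.78
ee_pos: [0.575, -0.2197, 0.0136]
tool_rot: [0.001, 1.0, -0.024, 0.002]
wrist_force: [-1.0, -0.5, -1.1]
gripper_width: 0.0575
gripper_force: 12.0
```

```bash
python3 st.py
```

```text
21.7833 [ 0.575  -0.2197  0.0136] riser -0.11947375565151912 -0.003952170891910117 toolx [ 0.9989 -0.0472  0.0041] tooly [-0.0472 -0.9989  0.0012] z [ 0.0041 -0.0014 -1.    ] 0.05745087697426207 [-1.0442 -0.5015 -1.0902] [-0.1698  0.913   0.6743  1.7745 -0.8101  0.7503 -0.6805]
```

Emit:
send_rows --increments '[{"dx":0.6,"dy":0,"dz":0,"ax":0,"ay":0,"az":0,"claw":5},{"dx":0,"dy":0,"dz":-0.4,"ax":0,"ay":0,"az":0,"claw":5},{"dx":0,"dy":0,"dz":0,"ax":0,"ay":0,"az":0,"claw":7.5},{"dx":0,"dy":0,"dz":0,"ax":0,"ay":0,"az":0,"claw":7.5},{"dx":0,"dy":0,"dz":0,"ax":0,"ay":0,"az":0,"claw":7.5},{"dx":0,"dy":0,"dz":2,"ax":0,"ay":0,"az":0,"claw":7.5},{"dx":0,"dy":0,"dz":3.5,"ax":0,"ay":0,"az":0,"claw":7.5},{"dx":0,"dy":0,"dz":4,"ax":0,"ay":0,"az":0,"claw":3},{"dx":0,"dy":0,"dz":4,"ax":0,"ay":0,"az":0,"claw":3},{"dx":0,"dy":1,"dz":4,"ax":0,"ay":0,"az":0,"claw":3},{"dx":0,"dy":2,"dz":1,"ax":0,"ay":0,"az":0,"claw":3},{"dx":0,"dy":0,"dz":0,"ax":0,"ay":0,"az":0,"claw":3}]'

```text
clock: 22.78
ee_pos: [0.5796, -0.1873, 0.1972]
tool_rot: [-0.001, 1.0, -0.024, 0.003]
wrist_force: [1.2, 0.5, -1.3]
gripper_width: 0.0438
gripper_force: 0.0
```

```bash
python3 st.py; cat > plan2.py <<'E'
from sim import *
np.set_printoptions(precision=2,suppress=True)
s0=env.observe();q=np.array(s0['joints']);P=fk(q)[0];print(P)
Z=lambda a:Ro.from_euler('z',a,degrees=True);F=Z(180)
R0=Ro.from_matrix(fk(q)[1])
for i in range(1,7): q,e,a=go(q,P,Z(30*i)*R0,5)
print("spun",q,e,a)
P2=w(-.10,.045,.2)
for nm,p,R in[("lean",P2,Rt(-3,0,-30)*F),("tilt",P2,Rt(-3,40,-30)*F),("unlean",P2,Rt(-3,40)*F),("36",P2,Rt(-3,36)*F),("back",w(-.21,.045,.12),Rt(-3,36)*F),("dome0",w(-.16,.09,.006),Rt(-3,36)*F),("dome1",w(-.08,.09,.006),Rt(-3,36)*F),("back",w(-.18,.09,.06),Rt(-3,36)*F),("back2",w(-.21,.0,.06),Rt(-3,36)*F),("m0",w(-.19,-.004,.008),Rt(-3,36)*F),("m1",w(-.08,-.004,.008),Rt(-3,36)*F)]:
    q,e,a=go(q,p,R,12);print(nm,q,round(e,1),round(a,1))
E
python3 plan2.py
```

```text
22.7833 [ 0.5796 -0.1873  0.1972] riser -0.11657827500095208 0.028636200474927962 toolx [ 0.9989 -0.047   0.0061] tooly [-0.047  -0.9989 -0.0017] z [ 0.0062  0.0015 -1.    ] 0.04382683413753125 [ 1.1531  0.5361 -1.2946] [-0.3605  0.6713  0.8899  1.7303 -0.6032  1.0309 -0.8725]
[ 0.58 -0.19  0.2 ]
spun [ 0.15  0.52  0.12  1.69 -0.07  0.95  1.82] 3.8347639648855125e-08 1.1536196508356142e-09
lean [-0.33  0.58  0.37  1.75  0.41  0.92  1.25] 0.0 0.0
tilt [-0.69  0.53  0.72  2.25  1.82  0.32 -0.56] 0.0 0.0
unlean [ 1.01  0.49 -0.86  2.18  1.93  0.19 -0.01] 0.0 0.0
36 [ 1.    0.49 -0.87  2.13  1.36  0.22  0.55] 0.0 0.0
back [ 1.28  0.7  -1.1   2.39  2.19  0.44 -0.11] 0.0 0.0
dome0 [ 1.05  1.09 -1.01  2.31  2.41  0.78 -0.2 ] 0.0 0.0
dome1 [ 0.95  1.08 -0.97  2.13  2.29  0.69 -0.12] 0.0 0.0
back [ 1.1   0.94 -1.08  2.37  2.29  0.7  -0.19] 0.0 0.0
back2 [ 1.33  0.89 -1.01  2.35  2.37  0.49 -0.08] 0.0 0.0
m0 [ 1.28  1.05 -0.96  2.29  2.47  0.57 -0.07] 0.0 0.0
m1 [ 1.07  1.03 -0.89  2.06  2.29  0.48 -0.  ] 0.0 0.0
```

Emit:
send_rows --increments '[{"dx":0,"dy":0,"dz":0,"ax":0,"ay":0,"az":7,"claw":3},{"dx":0,"dy":0,"dz":0,"ax":0,"ay":0,"az":7,"claw":3},{"dx":0,"dy":0,"dz":0,"ax":0,"ay":0,"az":7,"claw":3},{"dx":0,"dy":0,"dz":0,"ax":0,"ay":0,"az":7,"claw":3},{"dx":0,"dy":0,"dz":0,"ax":0,"ay":0,"az":7,"claw":3},{"dx":0,"dy":0,"dz":0,"ax":0,"ay":0,"az":7,"claw":3},{"dx":0,"dy":0,"dz":0,"ax":0,"ay":0,"az":7,"claw":3},{"dx":0,"dy":0,"dz":0,"ax":0,"ay":0,"az":7,"claw":3},{"dx":0,"dy":0,"dz":0,"ax":0,"ay":0,"az":7,"claw":3},{"dx":0,"dy":0,"dz":0,"ax":0,"ay":0,"az":7,"claw":3},{"dx":0,"dy":0,"dz":0,"ax":0,"ay":0,"az":7,"claw":3},{"dx":0,"dy":0,"dz":0,"ax":0,"ay":0,"az":7,"claw":3}]'

```text
clock: 23.78
ee_pos: [0.5762, -0.1902, 0.1927]
tool_rot: [-0.001, 0.758, 0.653, -0.0]
wrist_force: [-0.1, -0.1, 0.2]
gripper_width: 0.0298
gripper_force: 0.0
```

Emit:
send_rows --increments '[{"dx":0,"dy":0,"dz":0,"ax":0,"ay":0,"az":7,"claw":3},{"dx":0,"dy":0,"dz":0,"ax":0,"ay":0,"az":7,"claw":3},{"dx":0,"dy":0,"dz":0,"ax":0,"ay":0,"az":7,"claw":3},{"dx":0,"dy":0,"dz":0,"ax":0,"ay":0,"az":7,"claw":3},{"dx":0,"dy":0,"dz":0,"ax":0,"ay":0,"az":7,"claw":3},{"dx":0,"dy":0,"dz":0,"ax":0,"ay":0,"az":7,"claw":3},{"dx":0,"dy":0,"dz":0,"ax":0,"ay":0,"az":7,"claw":3},{"dx":0,"dy":0,"dz":0,"ax":0,"ay":0,"az":7,"claw":3},{"dx":0,"dy":0,"dz":0,"ax":0,"ay":0,"az":7,"claw":3},{"dx":0,"dy":0,"dz":0,"ax":0,"ay":0,"az":7,"claw":3},{"dx":0,"dy":0,"dz":0,"ax":0,"ay":0,"az":7,"claw":3},{"dx":0,"dy":0,"dz":0,"ax":0,"ay":0,"az":7,"claw":3}]'

```text
clock: 24.78
ee_pos: [0.5762, -0.1901, 0.1926]
tool_rot: [-0.002, 0.126, 0.992, 0.001]
wrist_force: [0.2, 0.3, 0.5]
gripper_width: 0.03
gripper_force: 0.0
```

```bash
python3 st.py
```

```text
24.7833 [ 0.5762 -0.1901  0.1926] riser -0.11976264290885373 0.025690698670710384 toolx [-0.968   0.2508  0.0037] tooly [0.2508 0.968  0.0006] z [-0.0034  0.0015 -1.    ] 0.03000536046287438 [0.2462 0.2591 0.5151] [ 0.1276  0.5185  0.1611  1.7035 -0.1     0.9313  1.6452]
```

Emit:
send_rows --increments '[{"dx":0.4,"dy":0.5,"dz":0.2,"ax":0,"ay":0,"az":6,"claw":3},{"dx":0.5,"dy":0.5,"dz":0.3,"ax":0,"ay":0,"az":5.5,"claw":3},{"dx":0.5,"dy":0.5,"dz":0.3,"ax":-6,"ay":0.3,"az":0,"claw":3},{"dx":0,"dy":0,"dz":0,"ax":-6,"ay":0.3,"az":0,"claw":3},{"dx":0,"dy":0,"dz":0,"ax":-6,"ay":0.3,"az":0,"claw":3},{"dx":0,"dy":0,"dz":0,"ax":-6,"ay":0.3,"az":0,"claw":3},{"dx":0,"dy":0,"dz":0,"ax":-6,"ay":0.3,"az":0,"claw":3},{"dx":0,"dy":0,"dz":0,"ax":-0.2,"ay":-4,"az":0,"claw":3},{"dx":0,"dy":0,"dz":0,"ax":-0.2,"ay":-4,"az":0,"claw":3},{"dx":0,"dy":0,"dz":0,"ax":-0.2,"ay":-4,"az":0,"claw":3},{"dx":0,"dy":0,"dz":0,"ax":-0.2,"ay":-4,"az":0,"claw":3},{"dx":0,"dy":0,"dz":0,"ax":-0.2,"ay":-4,"az":0,"claw":3}]'

```text
clock: 25.78
ee_pos: [0.5902, -0.1753, 0.2009]
tool_rot: [0.162, 0.073, 0.95, -0.258]
wrist_force: [1.6, -0.6, 0.5]
gripper_width: 0.0301
gripper_force: 0.0
```

Emit:
send_rows --increments '[{"dx":0,"dy":0,"dz":0,"ax":-0.2,"ay":-4,"az":0,"claw":3},{"dx":0,"dy":0,"dz":0,"ax":-0.2,"ay":-4,"az":0,"claw":3},{"dx":0,"dy":0,"dz":0,"ax":-0.2,"ay":-4,"az":0,"claw":3},{"dx":0,"dy":0,"dz":0,"ax":-0.2,"ay":-4,"az":0,"claw":3},{"dx":0,"dy":0,"dz":0,"ax":-0.2,"ay":-4,"az":0,"claw":3},{"dx":0,"dy":0,"dz":0,"ax":0,"ay":0,"az":0,"claw":3}]'

```text
clock: 26.28
ee_pos: [0.5897, -0.1788, 0.2022]
tool_rot: [0.28, 0.105, 0.918, -0.26]
wrist_force: [-0.5, -0.7, -0.7]
gripper_width: 0.0299
gripper_force: 0.0
```

```bash
python3 st.py; cat > rem.py <<'E'
from sim import *
import sys
np.set_printoptions(precision=3,suppress=True)
x,y,z,T,L=map(float,sys.argv[1:6])
s0=env.observe();q=np.array(s0['joints']);R=Ro.from_matrix(fk(q)[1]);t=Rt(-3,T,L)*Ro.from_euler('z',180,degrees=True)
print("need d cm",(w(x,y,z)-fk(q)[0])*100,"rot deg",np.degrees((t*R.inv()).as_rotvec()),"sim",go(q,w(x,y,z),t,15))
E
python3 rem.py -.10 .045 .2 40 0
```

```text
26.2833 [ 0.5897 -0.1788  0.2022] riser -0.10686638657016126 0.03770941021163809 toolx [-0.821   0.0464 -0.569 ] tooly [ 0.3377  0.843  -0.4186] z [ 0.4603 -0.5359 -0.7078] 0.029895694808133505 [-0.494  -0.7378 -0.746 ] [-0.7817  0.5654  0.8706  2.211   1.3225  0.2045 -0.0276]
need d cm [ 0.737  0.716 -0.224] rot deg [24.022 -6.509 18.798] sim (array([ 1.008,  0.487, -0.862,  2.176,  1.927,  0.192, -0.01 ]), np.float64(0.0006401089784851035), np.float64(3.279654875728788e-05))
```

Emit:
send_rows --increments '[{"dx":0,"dy":0,"dz":0,"ax":1.5,"ay":-0.4,"az":1.2,"claw":3},{"dx":0,"dy":0,"dz":0,"ax":1.5,"ay":-0.4,"az":1.2,"claw":3},{"dx":0,"dy":0,"dz":0,"ax":1.5,"ay":-0.4,"az":1.2,"claw":3},{"dx":0,"dy":0,"dz":0,"ax":1.5,"ay":-0.4,"az":1.2,"claw":3},{"dx":0,"dy":0,"dz":0,"ax":1.5,"ay":-0.4,"az":1.2,"claw":3},{"dx":0,"dy":0,"dz":0,"ax":1.5,"ay":-0.4,"az":1.2,"claw":3},{"dx":0,"dy":0,"dz":0,"ax":1.5,"ay":-0.4,"az":1.2,"claw":3},{"dx":0,"dy":0,"dz":0,"ax":1.5,"ay":-0.4,"az":1.2,"claw":3},{"dx":0,"dy":0,"dz":0,"ax":1.5,"ay":-0.4,"az":1.2,"claw":3},{"dx":0,"dy":0,"dz":0,"ax":1.5,"ay":-0.4,"az":1.2,"claw":3},{"dx":0,"dy":0,"dz":0,"ax":1.5,"ay":-0.4,"az":1.2,"claw":3},{"dx":0,"dy":0,"dz":0,"ax":0,"ay":0,"az":0,"claw":3}]'

```text
clock: 27.28
ee_pos: [0.5895, -0.1836, 0.2027]
tool_rot: [0.323, 0.055, 0.94, -0.095]
wrist_force: [-0.8, -0.8, 0.5]
gripper_width: 0.03
gripper_force: 0.0
```

```bash
python3 st.py; python3 rem.py -.10 .045 .2 40 0;python3 rem.py -.19 .09 .1 36 0
```

```text
27.2833 [ 0.5895 -0.1836  0.2027] riser -0.10680847060222584 0.032893811471073967 toolx [-0.7851  0.0415 -0.618 ] tooly [ 0.1637  0.9762 -0.1425] z [ 0.5973 -0.213  -0.7732] 0.030000488981854243 [-0.8033 -0.7873  0.4536] [ 0.3631  0.3308 -0.2198  2.2209  2.0331  0.1943 -0.344 ]
need d cm [ 0.752  1.2   -0.273] rot deg [ 7.997 -2.251  6.607] sim (array([ 1.008,  0.486, -0.861,  2.176,  1.927,  0.192, -0.011]), np.float64(0.0005268373785782083), np.float64(1.874058031894681e-05))
need d cm [ -8.002   6.161 -10.273] rot deg [8.432 1.721 6.32 ] sim (array([ 0.956,  0.637, -0.871,  2.396,  2.415,  0.459, -0.501]), np.float64(0.02346651487034366), np.float64(0.002218096216583598))
```

Emit:
send_rows --increments '[{"dx":-0.8,"dy":0.6,"dz":-1.0,"ax":0.8,"ay":0.2,"az":0.6,"claw":3},{"dx":-0.8,"dy":0.6,"dz":-1.0,"ax":0.8,"ay":0.2,"az":0.6,"claw":3},{"dx":-0.8,"dy":0.6,"dz":-1.0,"ax":0.8,"ay":0.2,"az":0.6,"claw":3},{"dx":-0.8,"dy":0.6,"dz":-1.0,"ax":0.8,"ay":0.2,"az":0.6,"claw":3},{"dx":-0.8,"dy":0.6,"dz":-1.0,"ax":0.8,"ay":0.2,"az":0.6,"claw":3},{"dx":-0.8,"dy":0.6,"dz":-1.0,"ax":0.8,"ay":0.2,"az":0.6,"claw":3},{"dx":-0.8,"dy":0.6,"dz":-1.0,"ax":0.8,"ay":0.2,"az":0.6,"claw":3},{"dx":-0.8,"dy":0.6,"dz":-1.0,"ax":0.9,"ay":0.2,"az":0.7,"claw":3},{"dx":-0.8,"dy":0.7,"dz":-1.1,"ax":0.9,"ay":0.2,"az":0.7,"claw":3},{"dx":-0.8,"dy":0.7,"dz":-1.1,"ax":0.9,"ay":0.2,"az":0.7,"claw":3},{"dx":0,"dy":0,"dz":0,"ax":0,"ay":0,"az":0,"claw":3}]'

```text
clock: 28.2
ee_pos: [0.5105, -0.1171, 0.0983]
tool_rot: [0.305, 0.022, 0.952, -0.008]
wrist_force: [0.0, -0.6, -0.0]
gripper_width: 0.03
gripper_force: 0.0
```

```bash
python3 st.py; python3 rem.py -.165 .09 .009 36 0
```

```text
28.2 [ 0.5105 -0.1171  0.0983] riser -0.1891582768780734 0.09523636637300678 toolx [-0.8133  0.0361 -0.5808] tooly [ 0.0459  0.9989 -0.0022] z [ 0.5801 -0.0284 -0.8141] 0.02997374039622587 [ 0.0276 -0.5766 -0.0347] [ 0.8666  0.5987 -0.779   2.3953  2.4834  0.4235 -0.6058]
need d cm [ 2.384 -0.625 -8.915] rot deg [ 0.101 -0.501 -0.369] sim (array([ 0.837,  0.894, -0.735,  2.329,  2.629,  0.631, -0.605]), np.float64(2.1883815599945713e-07), np.float64(7.09061874748877e-09))
```

```bash
python3 rem.py -.155 .09 .02 30 0; python3 rem.py -.155 .09 .005 30 0;python3 rem.py -.08 .09 .005 30 0; python3 rem.py -.08 .09 .005 27 0; python3 - <<'E'
from h import *
b=env.get_image("side");a=env.get_image("scene")
cv2.imwrite("pics/s8.png",b[:,:,::-1]);cv2.imwrite("pics/a8.png",a[:,:,::-1])
E
```

```text
need d cm [ 3.382 -0.677 -7.815] rot deg [ 0.396  5.492 -0.375] sim (array([ 0.713,  0.772, -0.626,  2.258,  2.411,  0.419, -0.515]), np.float64(3.241311935083096e-07), np.float64(1.2323976586497702e-08))
need d cm [ 3.382 -0.677 -9.315] rot deg [ 0.396  5.492 -0.375] sim (array([ 0.72 ,  0.816, -0.633,  2.253,  2.441,  0.453, -0.523]), np.float64(3.102744812710219e-07), np.float64(1.156894676825202e-08))
need d cm [10.872 -1.067 -9.315] rot deg [ 0.396  5.492 -0.375] sim (array([ 0.581,  0.82 , -0.517,  2.084,  2.308,  0.329, -0.442]), np.float64(2.129736775659146e-06), np.float64(9.009274289504684e-08))
need d cm [10.872 -1.067 -9.315] rot deg [ 0.543  8.488 -0.378] sim (array([ 0.474,  0.78 , -0.393,  2.056,  2.184,  0.223, -0.381]), np.float64(1.1548978130700594e-05), np.float64(4.925071245503237e-07))
```

Emit:
send_rows --increments '[{"dx":0.8,"dy":-0.2,"dz":-2.2,"ax":0.1,"ay":1.5,"az":-0.1,"claw":3},{"dx":0.8,"dy":-0.2,"dz":-2.2,"ax":0.1,"ay":1.5,"az":-0.1,"claw":3},{"dx":0.9,"dy":-0.2,"dz":-2.2,"ax":0.1,"ay":1.5,"az":-0.1,"claw":3},{"dx":0.9,"dy":-0.1,"dz":-1.9,"ax":0.1,"ay":1,"az":-0.1,"claw":3},{"dx":0,"dy":0,"dz":-0.4,"ax":0,"ay":0,"az":0,"claw":3},{"dx":0,"dy":0,"dz":0,"ax":0,"ay":0,"az":0,"claw":3}]'

```text
clock: 28.8
ee_pos: [0.5461, -0.1233, 0.0115]
tool_rot: [0.261, 0.024, 0.965, -0.008]
wrist_force: [-0.5, 0.8, -0.2]
gripper_width: 0.0302
gripper_force: 0.0
```

```bash
python3 st.py; python3 rem.py -.086 .092 .0055 30 0
```

```text
28.8 [ 0.5461 -0.1233  0.0115] riser -0.15330656928362354 0.09083116374247388 toolx [-0.8629  0.0417 -0.5037] tooly [ 0.0498  0.9988 -0.0026] z [ 0.5029 -0.0274 -0.8639] 0.03018850801479046 [-0.5273  0.8409 -0.1677] [ 0.712   0.7986 -0.627   2.2545  2.439   0.4429 -0.5291]
need d cm [ 6.729 -0.21  -0.582] rot deg [ 0.164  0.236 -0.144] sim (array([ 0.585,  0.816, -0.523,  2.099,  2.323,  0.338, -0.459]), np.float64(5.354086570996774e-07), np.float64(2.246711802894722e-08))
```

Emit:
send_rows --increments '[{"dx":0.3,"dy":0,"dz":-0.3,"ax":0,"ay":0,"az":0,"claw":3},{"dx":0.7,"dy":0,"dz":-0.3,"ax":0,"ay":0,"az":0,"claw":3},{"dx":1.2,"dy":0,"dz":0,"ax":0,"ay":0,"az":0,"claw":3},{"dx":1.2,"dy":-0.1,"dz":0,"ax":0,"ay":0,"az":0,"claw":3},{"dx":1.2,"dy":0,"dz":0,"ax":0,"ay":0,"az":0,"claw":3},{"dx":1.2,"dy":-0.1,"dz":0,"ax":0,"ay":0,"az":0,"claw":3},{"dx":1.1,"dy":0,"dz":0,"ax":0,"ay":0,"az":0,"claw":3},{"dx":0,"dy":0,"dz":0,"ax":0,"ay":0,"az":0,"claw":3}]'

```text
clock: 29.47
ee_pos: [0.618, -0.1259, 0.0076]
tool_rot: [0.263, 0.025, 0.964, -0.008]
wrist_force: [-0.0, 1.2, 1.2]
gripper_width: 0.03
gripper_force: 0.0
```

```bash
python3 st.py
```

```text
29.4667 [ 0.618  -0.1259  0.0076] riser -0.08135930913700741 0.09195191123707142 toolx [-0.8603  0.0432 -0.5079] tooly [ 0.0513  0.9987 -0.002 ] z [ 0.5071 -0.0278 -0.8614] 0.030013722210263685 [-0.043   1.2474  1.2036] [ 0.5889  0.8184 -0.5299  2.0941  2.3271  0.3445 -0.4574]
```

Emit:
send_rows --increments '[{"dx":0.4,"dy":0,"dz":-0.1,"ax":0,"ay":0,"az":0,"claw":3},{"dx":0,"dy":0,"dz":0,"ax":0,"ay":0,"az":0,"claw":3},{"dx":-2.5,"dy":0.1,"dz":0,"ax":0,"ay":0,"az":0,"claw":3},{"dx":-3.5,"dy":0,"dz":0.6,"ax":0,"ay":0,"az":0,"claw":3},{"dx":-3.0,"dy":0,"dz":2,"ax":0,"ay":0,"az":0,"claw":3},{"dx":-2.5,"dy":-1,"dz":3,"ax":0,"ay":0,"az":0,"claw":3},{"dx":-1,"dy":-3,"dz":0,"ax":0,"ay":0,"az":0,"claw":2.6},{"dx":0,"dy":-3,"dz":0,"ax":0,"ay":0,"az":0,"claw":2.6},{"dx":0,"dy":-2.5,"dz":0,"ax":0,"ay":0,"az":0,"claw":2.6},{"dx":0,"dy":0,"dz":0,"ax":0,"ay":0,"az":0,"claw":2.6}]'

```text
clock: 30.3
ee_pos: [0.4934, -0.2269, 0.0614]
tool_rot: [0.262, 0.029, 0.965, -0.011]
wrist_force: [-0.2, -1.2, 0.0]
gripper_width: 0.0262
gripper_force: 0.0
```

```bash
python3 st.py; python3 - <<'E'
from h import *
np.set_printoptions(precision=4,suppress=True)
f=lambda p:np.array([(p[0]-.6945)*.9986-(p[1]+.222)*.052,(p[0]-.6945)*.052+(p[1]+.222)*.9986])
for n in("scene","side"):
    im=env.get_image(n);cv2.imwrite(f"pics/{n}9.png",im[:,:,::-1]);g=cv2.cvtColor(im,cv2.COLOR_RGB2GRAY).astype(int)
    p=env.camera_params(n)
    def proj(x,y,z):
        X=np.array([.6945+x*.9986+y*.052,-.222-x*.052+y*.9986,z]);c=np.array(p["R"])@X+p["t"]
        return int(round(p["fx"]*c[0]/c[2]+p["cx"])),int(round(p["fy"]*c[1]/c[2]+p["cy"]))
    print(n,"grey over floor grid: rows y=.15..-.04, cols x=-.17..+.08")
    xs=np.arange(-.17,.085,.01)
    for z in (.012,):
      for y in np.arange(.15,-.05,-.01):
        print("%5.2f "%y," ".join("%3d"%g[proj(x,y,z)[1],proj(x,y,z)[0]] for x in xs))
E
```

```text
30.3 [ 0.4934 -0.2269  0.0614] riser -0.2005152338907502 -0.015358064944411918 toolx [-0.8612  0.0496 -0.5058] tooly [ 0.0607  0.9981 -0.0056] z [ 0.5046 -0.0355 -0.8626] 0.0262096207863405 [-0.2293 -1.2349  0.0324] [ 0.9949  0.6542 -0.6235  2.2762  2.5452  0.2148 -0.4484]
scene grey over floor grid: rows y=.15..-.04, cols x=-.17..+.08
 0.15   86 125 107  72  82 111 211 215 161 151 142 147 194 196 199 195 198 195 194 198 193 173 206 190 211 185
 0.14   79  71  71  78  83  99 203 217 163 160 159 148 196 199 199 198 199 200 199 199 199 179 206 191 213 201
 0.13   64  68  75  79  83 122 213 215 162 158 158 142 197 185 173 174 183 197 198 200 199 178 197 190 189 205
 0.12   65  70  74  78  89 125 217 215 162 159 124 101 196 180 171 171 170 176 187 200 199 194 177 192 196 196
 0.11   65  70  75  77 111 131 217 217 163 143  33  87 197 177 172 171 171 172 182 197 199 200 192 176 182 205
 0.10   65  71  75 110  91 189 217 212 173  45  37  95 196 181 174 173 173 171 174 190 199 199 199 198 199 191
 0.09   66  87  93  84  47 202 217 215 152  35  38 128 194 179 171 171 171 171 171 198 200 199 1
[... 3040 characters left out ...]
07 205 207 186 160  70  81  86  79
 0.01  175  83  82  86  84  75  75  76  71  53 201 213 208 207 207 208 209 207 208 208 173 140  73  85  88  78
-0.00  107  80  84  76  72  68  65  63  62  47 201 213 212 210 211 212 210 211 210 212 160 134  87  79  81  84
-0.01   76  79  75  70  64  61  58  54  55  55 198 213 210 210 210 207 211 210 210 211 215  95 132 112 112  98
-0.02   99  73  67  65  60  56  51  48  46  56 199 214 205 204 203 206 204 203 202 204 203 200  89  94 165 204
-0.03   85  68  63  58  54  49  44  43  38  65 198 214 205 206 205 205 205 206 204 205 205 205 209 207 206 203
-0.04  137  87 103 117  72  97 105  58  55  62 200 213 205 205 204 205 206 205 205 204 204 204 204 204 203 204
```

```bash
python3 rem.py -.185 -.006 .011 34 0; python3 rem.py -.078 -.006 .011 34 0
```

```text
need d cm [ 1.595  0.272 -4.991] rot deg [-0.133 -3.7    0.097] sim (array([ 1.062,  0.864, -0.712,  2.272,  2.682,  0.417, -0.461]), np.float64(8.658214560873763e-08), np.float64(3.3511845881556552e-09))
need d cm [12.28  -0.284 -4.991] rot deg [-0.133 -3.7    0.097] sim (array([ 0.835,  0.864, -0.584,  2.049,  2.533,  0.285, -0.435]), np.float64(1.6095171671667667e-07), np.float64(6.43787196372427e-09))
```

Emit:
send_rows --increments '[{"dx":0.5,"dy":0.2,"dz":-1.7,"ax":0,"ay":-1.9,"az":0,"claw":2.6},{"dx":0.5,"dy":0.1,"dz":-1.7,"ax":-0.1,"ay":-1.8,"az":0,"claw":2.6},{"dx":0.5,"dy":0,"dz":-1.6,"ax":0,"ay":0,"az":0,"claw":2.6},{"dx":0,"dy":0,"dz":0,"ax":0,"ay":0,"az":0,"claw":2.6}]'

```text
clock: 30.73
ee_pos: [0.5082, -0.2141, 0.0085]
tool_rot: [0.291, 0.025, 0.956, -0.005]
wrist_force: [-0.9, -0.6, -0.2]
gripper_width: 0.0261
gripper_force: 0.0
```

```bash
python3 st.py; python3 rem.py -.078 -.006 .011 34 0
```

```text
30.7333 [ 0.5082 -0.2141  0.0085] riser -0.18642349412204876 -0.0017686301267864062 toolx [-0.8294  0.0447 -0.5569] tooly [0.0502 0.9987 0.0054] z [ 0.5564 -0.0235 -0.8306] 0.026120053063346048 [-0.8744 -0.6148 -0.1855] [ 1.0634  0.8726 -0.7176  2.2743  2.6768  0.4218 -0.4548]
need d cm [10.809 -0.963  0.27 ] rot deg [-0.319 -0.142 -0.122] sim (array([ 0.842,  0.867, -0.592,  2.048,  2.518,  0.288, -0.417]), np.float64(3.897696240124576e-07), np.float64(1.6748659080990306e-08))
```

Emit:
send_rows --increments '[{"dx":1.0,"dy":-0.3,"dz":0.2,"ax":0,"ay":0,"az":0,"claw":2.6},{"dx":1.3,"dy":-0.2,"dz":0,"ax":0,"ay":0,"az":0,"claw":2.6},{"dx":1.3,"dy":-0.1,"dz":0,"ax":0,"ay":0,"az":0,"claw":2.6},{"dx":1.3,"dy":-0.1,"dz":0,"ax":0,"ay":0,"az":0,"claw":2.6},{"dx":1.3,"dy":-0.1,"dz":0,"ax":0,"ay":0,"az":0,"claw":2.6},{"dx":1.3,"dy":-0.1,"dz":0,"ax":0,"ay":0,"az":0,"claw":2.6},{"dx":1.3,"dy":0,"dz":0,"ax":0,"ay":0,"az":0,"claw":2.6},{"dx":1.2,"dy":-0.1,"dz":0,"ax":0,"ay":0,"az":0,"claw":2.6},{"dx":0.8,"dy":0,"dz":0,"ax":0,"ay":0,"az":0,"claw":2.6},{"dx":0,"dy":0,"dz":0,"ax":0,"ay":0,"az":0,"claw":2.6}]'

```text
clock: 31.57
ee_pos: [0.6186, -0.2259, 0.0146]
tool_rot: [0.293, 0.024, 0.956, -0.007]
wrist_force: [-1.7, -0.2, -0.4]
gripper_width: 0.0261
gripper_force: 0.1
```

```bash
python3 st.py
```

```text
31.5667 [ 0.6186 -0.2259  0.0146] riser -0.07557871784878874 -0.007803453786792036 toolx [-0.8273  0.0413 -0.5602] tooly [ 0.0499  0.9988 -0.    ] z [ 0.5595 -0.028  -0.8283] 0.026081758900702086 [-1.672  -0.1654 -0.3597] [ 0.8401  0.86   -0.5877  2.0427  2.5143  0.2751 -0.4136]
```

Emit:
send_rows --increments '[{"dx":-2.5,"dy":0.1,"dz":0,"ax":0,"ay":0,"az":0,"claw":2.6},{"dx":-3.5,"dy":0.2,"dz":0.5,"ax":0,"ay":0,"az":0,"claw":2.6},{"dx":-3.0,"dy":0.2,"dz":2.5,"ax":0,"ay":0,"az":0,"claw":2.6},{"dx":-2,"dy":0,"dz":3.5,"ax":0,"ay":0,"az":0,"claw":2.6},{"dx":-1,"dy":1,"dz":3.5,"ax":0,"ay":0,"az":0,"claw":2.6},{"dx":0,"dy":2,"dz":3,"ax":0,"ay":0,"az":0,"claw":2.6},{"dx":0,"dy":3,"dz":2,"ax":0,"ay":0,"az":0,"claw":2.6},{"dx":0,"dy":3,"dz":2,"ax":0,"ay":0,"az":0,"claw":2.6},{"dx":0,"dy":3,"dz":0,"ax":0,"ay":0,"az":0,"claw":2.6},{"dx":0,"dy":0,"dz":0,"ax":0,"ay":0,"az":0,"claw":2.6}]'

```text
clock: 32.4
ee_pos: [0.4984, -0.1081, 0.1694]
tool_rot: [0.294, 0.021, 0.955, -0.007]
wrist_force: [-0.4, 0.2, 0.6]
gripper_width: 0.0261
gripper_force: 0.0
```

```bash
cat > chk.py <<'E'
from h import *
for n in("scene","side"):
    im=env.get_image(n);cv2.imwrite(f"pics/{n}10.png",im[:,:,::-1]);h=im.astype(int);g=h.sum(2)//3
    p=env.camera_params(n)
    def proj(x,y,z):
        X=np.array([.6945+x*.9986+y*.052,-.222-x*.052+y*.9986,z]);c=np.array(p["R"])@X+p["t"]
        return p["fx"]*c[0]/c[2]+p["cx"],p["fy"]*c[1]/c[2]+p["cy"]
    xs=np.arange(-.125,.07,.0075)
    def smp(a,x,y,z):
        u,v=proj(x,y,z);return float(cv2.getRectSubPix(a.astype(np.float32),(1,1),(u,v))[0,0])
    print(n,"floor z=0, cols x",xs.round(3).tolist())
    for y in np.arange(.15,-.16,-.015):
        print("%6.3f "%y," ".join("%3d"%smp(g,x,y,0.) for x in xs))
    print("pull row scan at x=-.111,z=.04, y from .03 to -.16:"," ".join("%3d"%smp(g,-.111,y,.035) for y in np.arange(.03,-.16,-.005)))
    print("door face x=-.087,z=.03:"," ".join("%3d"%smp(g,-.087,y,.03) for y in np.arange(.03,-.17,-.0075)))
    red=h[...,0]-h[...,1:].max(2)
    print("redness on z=.02 narrow bay, rows y -.055..-.16");
    for y in np.arange(-.055,-.165,-.015): print("%6.3f "%y," ".join("%3d"%smp(red,x,y,.02) for x in xs))
E
python3 st.py; python3 chk.py
```

```text
32.4 [ 0.4984 -0.1081  0.1694] riser -0.20170031973780653 0.10353179364353444 toolx [-0.8257  0.0359 -0.563 ] tooly [ 0.0444  0.999  -0.0014] z [ 0.5624 -0.0262 -0.8265] 0.026053661473276063 [-0.426  0.205  0.583] [ 1.032   0.4046 -0.971   2.3805  1.9329  0.2592 -0.1367]
scene floor z=0, cols x [-0.125, -0.118, -0.11, -0.102, -0.095, -0.087, -0.08, -0.072, -0.065, -0.057, -0.05, -0.042, -0.035, -0.027, -0.02, -0.012, -0.005, 0.003, 0.01, 0.018, 0.025, 0.033, 0.04, 0.048, 0.055, 0.063, 0.07]
 0.150  217 217 217 217 216 201 160 157 157 155 151 191 198 199 199 199 199 200 199 199 199 199 197 181 200 191 185
 0.135  217 217 217 216 216 190 157 157 157 141 135 192 189 172 170 173 174 180 189 196 198 199 199 188 177 198 195
 0.120  217 217 217 217 216 195 157 145  64  38 128 192 190 173 172 172 170 171 172 177 192 199 199 199 194 177 165
 0.105  217 217 217 217 216 198 142  50  35  39 126 193 190 173 171 172 172 172 171 172 184 197 199 199 199 199 199
 0.090  217 217 217 217 215 187 117  35  33  40 126 193 191 172 171 171 172 170 171 170 184 198 199 199 199 199 199
 0.075  217 218 218 217 
[... 6416 characters left out ...]
  -1
-0.085   -2  -1  -1   0   0  -1  -2  -5  -4  22  26  29  28  27  27  24  26   4  -3  -2  -4  -4  -3  -3  -3  -2   0
-0.100   -2  -3  -2   2  -1  -1  -2  -4  -5  23  23  10   3   4  -3  -4  -4  -3  -3  -3  -4  -3  -3  -3  -4  -3  -2
-0.115   -2  -2  -1   0  -1  -2  -1  -2   8  25  17  16  21  20  18  15  19  22  18  16  14  27  20  16  19  27  23
-0.130   -2  -2   1   1   0   0  -1   1  22  23  22  22  22  21  22  21  22  21  22  22  22  23  24  23  23  23  23
-0.145    1   1   1   1   0  -1  -2  21  24  24  24  23  23  22  23  23  24  24  23  24  24  24  24  25  24  24  24
-0.160    0  -1   1   1   0  -1   8  20  20  20  18  18  19  19  20  20  20  20  20  20  19  20  21  20  20  21  21
```

```bash
python3 rem.py -.15 .09 .03 30 0
```

```text
need d cm [  5.115  -1.11  -13.794] rot deg [ 0.359  4.16  -0.127] sim (array([ 0.897,  0.858, -0.865,  2.24 ,  2.157,  0.531, -0.173]), np.float64(1.6649676624556395e-06), np.float64(6.117431298669277e-08))
```

Emit:
send_rows --increments '[{"dx":1.0,"dy":-0.2,"dz":-3,"ax":0.1,"ay":1,"az":0,"claw":3},{"dx":1.0,"dy":-0.2,"dz":-3,"ax":0.1,"ay":1,"az":0,"claw":3},{"dx":1.0,"dy":-0.2,"dz":-3,"ax":0.1,"ay":1,"az":0,"claw":3},{"dx":1.0,"dy":-0.2,"dz":-3,"ax":0.1,"ay":1.2,"az":-0.1,"claw":3},{"dx":1.0,"dy":-0.3,"dz":-2,"ax":0,"ay":0,"az":0,"claw":3},{"dx":0,"dy":0,"dz":-1.2,"ax":0,"ay":0,"az":0,"claw":3},{"dx":0,"dy":0,"dz":-1.2,"ax":0,"ay":0,"az":0,"claw":3},{"dx":0,"dy":0,"dz":0,"ax":0,"ay":0,"az":0,"claw":3}]'

```text
clock: 33.17
ee_pos: [0.5485, -0.1267, 0.0039]
tool_rot: [0.259, 0.027, 0.965, -0.008]
wrist_force: [-12.4, -3.1, 31.2]
gripper_width: 0.0302
gripper_force: 15.3
```

```bash
python3 st.py; python3 rem.py -.073 .09 .005 30 0
```

```text
33.1667 [ 0.5485 -0.1267  0.0039] riser -0.15078029177787114 0.08752975137139468 toolx [-0.8641  0.0473 -0.501 ] tooly [ 0.0558  0.9984 -0.002 ] z [ 0.5001 -0.0297 -0.8654] 0.03016517591026449 [-12.3753  -3.0654  31.2342] [ 0.9064  0.9399 -0.8657  2.234   2.2335  0.589  -0.1984]
need d cm [ 7.783 -0.142  0.131] rot deg [0.12  0.061 0.199] sim (array([ 0.78 ,  0.933, -0.785,  2.056,  2.064,  0.489, -0.068]), np.float64(9.167290617905095e-07), np.float64(3.70195292283845e-08))
```

Emit:
send_rows --increments '[{"dx":0.5,"dy":0.1,"dz":0.4,"ax":0,"ay":0,"az":0,"claw":3},{"dx":1.4,"dy":0.1,"dz":-0.1,"ax":0,"ay":0,"az":0,"claw":3},{"dx":1.4,"dy":0,"dz":0,"ax":0,"ay":0,"az":0,"claw":3},{"dx":1.4,"dy":0,"dz":-0.1,"ax":0,"ay":-0.5,"az":0,"claw":3},{"dx":1.2,"dy":-0.1,"dz":0,"ax":0,"ay":-0.5,"az":0,"claw":3},{"dx":1.0,"dy":-0.1,"dz":-0.1,"ax":0,"ay":-0.5,"az":0,"claw":3},{"dx":0.6,"dy":0,"dz":0,"ax":0,"ay":-0.5,"az":0,"claw":3},{"dx":0,"dy":0,"dz":0,"ax":0,"ay":0,"az":0,"claw":3}]'

```text
clock: 33.83
ee_pos: [0.6232, -0.1261, 0.0047]
tool_rot: [0.275, 0.027, 0.961, -0.006]
wrist_force: [-7.3, -0.1, 14.6]
gripper_width: 0.0295
gripper_force: 7.4
```

```bash
python3 st.py
```

```text
33.8333 [ 0.6232 -0.1261  0.0047] riser -0.07614437469075248 0.09207754041245562 toolx [-0.8471  0.0484 -0.5292] tooly [0.0554 0.9985 0.0026] z [ 0.5285 -0.0271 -0.8485] 0.029518313492837813 [-7.2941 -0.1037 14.5732] [ 0.8189  0.9648 -0.8284  2.084   2.1662  0.5394 -0.1367]
```

Now I'll retreat clear and re-check the ring's and mouse's rear edges numerically.

Emit:
send_rows --increments '[{"dx":0,"dy":0,"dz":0.2,"ax":0,"ay":0,"az":0,"claw":3},{"dx":-2.5,"dy":0.1,"dz":0.1,"ax":0,"ay":0,"az":0,"claw":3},{"dx":-3.5,"dy":0.2,"dz":0.5,"ax":0,"ay":0,"az":0,"claw":3},{"dx":-3.0,"dy":0.2,"dz":2.5,"ax":0,"ay":0,"az":0,"claw":3},{"dx":-2,"dy":0,"dz":3.5,"ax":0,"ay":0,"az":0,"claw":3},{"dx":-1,"dy":0,"dz":3.5,"ax":0,"ay":0,"az":0,"claw":3},{"dx":0,"dy":0,"dz":3.5,"ax":0,"ay":0,"az":0,"claw":3},{"dx":0,"dy":0,"dz":2,"ax":0,"ay":0,"az":0,"claw":3},{"dx":0,"dy":0,"dz":0,"ax":0,"ay":0,"az":0,"claw":3}]'

```text
clock: 34.58
ee_pos: [0.5051, -0.1225, 0.1658]
tool_rot: [0.278, 0.028, 0.96, -0.008]
wrist_force: [-0.0, 0.1, -0.4]
gripper_width: 0.0297
gripper_force: 0.0
```

```bash
python3 st.py; python3 - <<'E'
from h import *
for n in("scene","side"):
    g=env.get_image(n).astype(np.float32).mean(2).astype(np.float32);p=env.camera_params(n)
    def val(x,y,z):
        X=np.array([.6945+x*.9986+y*.052,-.222-x*.052+y*.9986,z]);c=np.array(p["R"])@X+p["t"]
        return int(cv2.getRectSubPix(g,(1,1),(p["fx"]*c[0]/c[2]+p["cx"],p["fy"]*c[1]/c[2]+p["cy"]))[0,0])
    xs=np.arange(-.1,-.05,.003);print(n,xs.round(3).tolist())
    for y in(.12,.105,.09,.075,.06,.02,.01,0,-.01,-.02,-.03):print(y,[val(x,y,0.) for x in xs])
    print("front edge of top z=.068",[val(x,.05,.068) for x in np.arange(-.11,-.08,.002)])
    print("door lead edge z=.02 y -.03..-.065",[val(-.087,y,.02) for y in np.arange(-.03,-.066,-.0025)])
E
```

```text
34.5833 [ 0.5051 -0.1225  0.1658] riser -0.1942722081131925 0.08955431462495408 toolx [-0.8442  0.0486 -0.5338] tooly [ 0.058   0.9983 -0.0008] z [ 0.5328 -0.0317 -0.8456] 0.029710558803915713 [-0.037   0.1276 -0.3956] [ 0.9638  0.392  -0.8674  2.3391  1.73    0.2118  0.0626]
scene [-0.1, -0.097, -0.094, -0.091, -0.088, -0.085, -0.082, -0.079, -0.076, -0.073, -0.07, -0.067, -0.064, -0.061, -0.058, -0.055, -0.052]
0.12 [217, 216, 216, 212, 198, 177, 162, 157, 157, 157, 155, 149, 126, 92, 59, 60, 97]
0.105 [216, 216, 216, 212, 201, 182, 164, 158, 152, 137, 105, 67, 40, 33, 37, 58, 96]
0.09 [216, 216, 215, 208, 191, 171, 158, 155, 144, 113, 73, 40, 27, 29, 37, 61, 98]
0.075 [217, 216, 216, 211, 198, 178, 163, 156, 144, 122, 90, 57, 40, 35, 42, 63, 100]
0.06 [217, 216, 214, 205, 188, 170, 160, 157, 156, 154, 145, 130, 104, 75, 59, 59, 102]
0.02 [216, 216, 215, 210, 196, 176, 162, 157, 156, 157, 157, 156, 152, 131, 96, 72, 102]
0.01 [217, 216, 215, 209, 193, 173, 161, 156, 156, 157, 157, 151, 133, 98, 59, 60, 100]
0 [216, 216, 216, 212, 199, 176, 162, 157, 157, 157, 157, 151, 131, 94, 58,
[... 1102 characters left out ...]
 143, 144, 145, 142, 118, 141, 201, 214, 212, 211, 209]
0.01 [231, 233, 219, 164, 143, 143, 144, 145, 142, 112, 64, 138, 200, 213, 212, 211, 209]
0 [231, 233, 219, 163, 141, 143, 144, 139, 109, 65, 65, 136, 200, 213, 212, 211, 208]
-0.01 [231, 229, 204, 160, 142, 144, 140, 115, 73, 60, 73, 138, 197, 213, 212, 212, 208]
-0.02 [232, 234, 229, 186, 139, 136, 109, 73, 61, 60, 71, 132, 195, 212, 212, 211, 208]
-0.03 [233, 221, 224, 227, 177, 125, 102, 98, 91, 77, 84, 135, 193, 212, 212, 211, 208]
front edge of top z=.068 [153, 138, 132, 128, 120, 135, 161, 196, 207, 211, 211, 210, 209, 208, 205]
door lead edge z=.02 y -.03..-.065 [137, 130, 122, 114, 107, 98, 87, 77, 67, 59, 58, 55, 82, 123, 162]
```

```bash
python3 -c "
from station import env
print(env.close_job())"
```

```text
the job is handed in; nothing more can be done
None
```

I've handed in the job at about 35 s; the verdict wasn't returned. By my measurements the cutters are in the narrow bay with the door closed to within about 3 mm, and both mice are in the wide bay about 7 mm or more past the door's rear face. The cutters' final position is inferred from the door sliding shut past them. I saw no sign of the other things being moved, but didn't measure them again at the end.

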